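# Pail out from the shelf, nozzle in, bail up, onto the hook

## Robot

A 7-joint arm with a two-finger parallel gripper is mounted at the origin on the work surface; the furniture and walls round the work are solid. World frame = base frame: x ahead of the robot, y to its left, z up, the work surface at z = 0. Lengths are in m, angles in rad, forces in N, time in s.
With the tool pointing down it reaches from about 0.4 to 0.75 m from the base axis. Payload 19.5 kg.
Tool frame: the origin (TCP) lies on the mounting face of the last link; the fingertips stand 173 mm ahead of it and the grasp point (between the pads) lies 155 mm ahead of it (r.tcp_to_grasp is the distance from the TCP to the grasp point, in m); z points along the fingers, y is the line along which they close (so a half turn about z gives the same grasp; the last joint's range is limited). The gripper opens to 85 mm and grips with 20 to 120 N. Pads are 22 mm wide; open, the fingers measure 114 mm over their backs; the gripper's body (76 mm by 85 mm) begins 54 mm behind the grasp point. The pads swing forward as they close: fully open they stand 13 mm farther back than shut.
Start: joints at [1.15, 0.707, -0.028, 1.485, 0.022, 0.951, -0.075], TCP at [0.213, -0.534, 0.405] pointing down, gripper open.
Joint ranges: [-2.71, 2.71], [-0.32, 2.16], [-1.57, 1.52], [0, 2.45], [-1.46, 4.6], [0, 2.02], [-2.83, 2.83]. Speed limits (rad/s): [1.89, 1.89, 2.57, 2.57, 3.01, 3.01, 3.01].

## Interface

Orientations are given as a 3x3 rotation matrix whose columns are the frame's x, y, z axes.
In Python, from rig import telemetry, imaging, r, spotter gives the robot as it stands.
- The arm moves only by the shell command python3 -m handwheel 'ROWS' [OPENING] [FORCE]. ROWS is JSON, a list of rows, each an object with "dp": the shift along the tool's x, y, z in cm, a list of three; "twist": the turn, a rotation vector about the tool's x, y, z in degrees, a list of three. In form: [{"dp": [tx, ty, tz], "twist": [ax, ay, az]}, ...]. A call has 1 to 12 rows; each row shifts and turns the commanded pose from where the row before left it, along the tool's axes as they then stand; what a row does not reach is not made up. A row lasts 1/12 s, in which the tool goes at most 41.7 mm and 7.16 degrees, less where a joint would pass 70% of its speed; a pose out of reach is approached as far as the arm can. A call is refused whole if a number of a shift passes 4.17 or a number of a turn 7.16, either way. A call with a gripper value outside its range is refused whole. OPENING is the opening, from -1 (shut) to 1 (fully open), set as the call begins (- or left out, the last holds). The fingers move at their own pace and stop on an object; FORCE is the grip in N (left out, the last holds). Time passes only in rows, so rows that do not move let the fingers close. It gives the time, the measured TCP pose, the force, the opening and the grip force at its end, in the units of the state.
- telemetry.get_obs(): the state, without advancing time (a new reading comes with each control period).
- imaging.read_camera(name): name is "side" or "top"; returns a dict with "frame" (420x560x3 uint8, red, green, blue), "fov_y" (degrees; the focal length in pixels is half the picture's height over the tangent of half this angle, whatever the lens; pixels are square), "cx", "cy" (the principal point, pixels), "eye" and "rotation" of the camera in the world. Camera axes: x right, y up, looking along -z (the intrinsics and any distortion apply to the point x, -y, -z); pixel columns grow to the right and rows downward; lengths in m; the calibration is good to about 2 mm. A picture is of the moment at which its call begins. There is no depth.
- r.close_job(): hands the job in; it is judged then, once.
Trained networks look in a picture, given as the dict that the camera call returned (one of the last four; its "shot" number tells which), for a name from the list of things; names that differ only in an ending like _2 or _b are one class to them, and where a whole thing is asked for, a point or a joint stands for the part that bears it (a point fixed in the world has none). Each returns a list of dicts, best first, with "conf" (0 to 1); they miss things now and then, are a little off and sometimes report something else, mostly with a low value. They report only what shows in the picture. A call takes as long as a camera call.
- spotter.boxes_of(picture, name): "centre" ([x, y, z] in m, in the coordinates of the camera as it stood for that picture, good to about 4 mm: the middle of the surface that is visible of it).
- spotter.cut_out(picture, name): "region" (420x560 bool, what is visible of it).
The state is a dict: "clock": time; "joint_positions": joint angles; "qd": joint speeds; "joint_torque": joint torques, N m; "eef_pos": TCP position; "orientation": TCP orientation; "force": force on the tool from outside, world axes, zero at the start; "wrist_torque": the same for the moment, N m; "gripper_width": finger opening in m; "grip_force": force on a finger pad.
Only numpy, scipy, OpenCV 4.12 (cv2) and the standard library are available. Lean on these libraries where they do the work, as an engineer would, in place of code of your own. Each camera call takes 0.05 s, during which the arm holds its last target. There are 200 camera calls.

## Task

Bring the small green pail out from under the low blue shelf, stand it in the open on the table and let go of it, then take the white dropper nozzle out of the grey tray and put it in the pail. With the pail still standing on the table, raise its folded wire bail upright, then hang the pail by the bail on the hook of the stand, nozzle inside, and leave it hanging still and level. Do not tip the pail, do not move the bit holder or the blue-lidded jar, and leave the red clip and red tester in the tray.

Things in the scene. Friction and masses are not known exactly. Their poses are not given: they have to be found in the camera images.
- pail_mid (a point): Centre, 25 mm over the underside, of a loose green open rectangular pail, 50 mm high, 0.27 to 0.45 kg: 64 mm (own x) by 92 mm (own y) over its 4 mm walls, floor 4 mm thick, inner mouth 55 x 84 mm. z up. At the start it stands in front of the blue shelf, own +x towards the shelf, with the bail folded to +x, under the shelf board.
- pail_rim (a point): Middle of the pail's -x rim bead, 45 mm over the underside; axes of the pail. The bead, 10 mm high and 9 mm thick, runs round the whole top, from 28 to 37 mm out in x and 42 to 51 mm out in y; it can be pinched from above, one finger inside the pail. This -x side faces away from the shelf, in the open.
- bail (a joint): Hinge of the pail's wire bail; axis along the pail's y through its middle, 38 mm over the underside. At 0 it is folded to the pail's +x, arms 0.12 rad above level (a stop); grows as it is raised; 1.45 is upright; 2.9 folded the other way. Starts 0.02 to 0.25. Friction of 0.011 N m (and slight damping) holds it where it is left. Arms 72 mm from axis to bar, 6 mm wire, 56 mm either side of the middle.
- bail_bar (a point): Middle of the bail's straight cross bar: round steel, 9 mm thick, along the pail's y, straight for 48 mm either way. Upright on a standing pail it is 110 mm over the table. The axes turn with the bail.
- riser: Fixed low blue sheet-steel shelf. Origin on the table under its middle. Own x is depth, 80 mm (front edge, towards the pail, at x = -40 mm), own y width, 180 mm; board underside 78 mm and top 82 mm over the table, a spanner on top in its back half, 4 mm legs at both ends.
- hook_seat (a point): Fixed hook stand: the centre line of the bail's bar lies here when it hangs, 206 mm over the table. Own x points from hook to post, the bar lies along own y, z up. The hook, 8 mm rod, slopes from the post top (232 mm high, 14 mm thick, at x = +80 mm) down to the seat, then up to its tip. Base plate 10 mm thick, x = +35 to +145 mm, y = -45 to +45 mm.
- hook_tip (a point): Top of the hook's upturned red ball tip (11 mm), 24 mm in front of the seat (towards its -x) and 24 mm above it. Nothing of the stand is more than 2 mm higher, so the bar is brought over the tip and lowered behind it.
- tray: Fixed grey open tray with three lanes, 106 mm (own x) by 148 mm (own y), 24 mm high, walls 4 mm, floor 4 mm. Origin on the table under its middle. Lanes run along x, their middles at y = -48, 0 and +48 mm; each holds one part, which is in which varies.
- nozzle_mid (a point): Centre, 27 mm up, of the loose white dropper nozzle standing upright in a tray lane: round flange 28 mm across and 18 mm high, above it a tapering stem 14 mm across narrowing to the top, 54 mm over all, 12 g. Pinch the stem.
- red_clip: Loose red crocodile clip lying in a tray lane, 86 mm along its own y, 13 x 22 mm; origin under its middle. Leave it.
- tester: Loose red neon tester lying in a tray lane, 91 mm along its own y, 18 mm thick; origin under its middle. Leave it.
- bits: Loose yellow round holder full of screwdriver bits, 47 mm across, 86 mm high; origin at the middle of its underside. Bystander.
- jar: Loose round cream jar with a dark blue lid, 68 mm across, 61 mm high; origin at the middle of its underside. Bystander. To its left, from y = 0.235 on, stands the fixed green charger, 163 mm high.

How it is judged:
By the outcome, as a careful person would: the job done as asked, in the order asked, and still so for the second after the job is handed in, with the robot touching nothing.
It also fails if it takes over 72 s, if anything falls off the work surface, if the arm or the gripper's body presses on something with over 40 N, if the wrist force passes 120 N, or if a joint passes its speed limit or range.

## Working session

There is one attempt and no reset: what is moved stays moved. The work goes in short steps, Python scripts to look and compute and a shell command to move; the robot and the scene stay as the last step left them, time stands still between calls to the robot, and variables do not carry over. Pictures are saved under pics/ and viewed, at most 10 in all, crops included, and the job is handed in when it is done.

```bash
ls; mkdir -p pics
cat > h.py <<'E'
import numpy as np, cv2
from rig import telemetry, imaging, r, spotter
def world(p,c): return np.array(p['eye'])+np.array(p['rotation'])@np.array(c)
def f(p): return 210/np.tan(np.radians(p['fov_y'])/2)
def proj(p,X):
    c=np.array(p['rotation']).T@(np.array(X)-p['eye']); k=f(p)
    return np.array([p['cx']+k*c[0]/-c[2], p['cy']+k*(-c[1])/-c[2]])
def ray(p,uv,z):
    d=np.array([(uv[0]-p['cx'])/f(p),-(uv[1]-p['cy'])/f(p),-1]); d=np.array(p['rotation'])@d
    e=np.array(p['eye']); return e+d*(z-e[2])/d[2]
def save(p,n): cv2.imwrite('pics/'+n+'.png',p['frame'][:,:,::-1])
E
python3 - <<'E'
from h import *
np.set_printoptions(precision=3,suppress=True)
o=telemetry.get_obs(); print(o['clock'],o['eef_pos'],o['orientation'],o['gripper_width'])
ps=[]
for c in ('top','side'):
    p=imaging.read_camera(c); save(p,c+'0'); ps.append(p)
    print(c,{k:v for k,v in p.items() if k!='frame'})
    for n in ['pail_mid','pail_rim','bail','bail_bar','riser','hook_seat','hook_tip','tray','nozzle_mid','red_clip','tester','bits','jar']:
        try:
            b=spotter.boxes_of(p,n); print(n,[(round(x['conf'],2),world(p,x['centre'])) for x in b[:3]])
        except Exception as e: print(n,e)
cv2.imwrite('pics/both.png',np.hstack([cv2.resize(p['frame'],(400,300)) for p in ps])[:,:,::-1])
E
```

```text
pics
0.0 [ 0.213 -0.534  0.404] [[ 0.929  0.37  -0.   ]
 [ 0.37  -0.929  0.001]
 [-0.    -0.001 -1.   ]] 0.08546342699883229
top {'fov_y': 57.734236507953774, 'cx': 280.4067206145971, 'cy': 207.8915163730896, 'eye': array([ 0.378, -0.108,  1.16 ]), 'rotation': array([[-0.021,  0.993, -0.115],
       [-1.   , -0.02 ,  0.008],
       [ 0.005,  0.116,  0.993]]), 'shot': 1}
pail_mid [(0.91, array([ 0.443, -0.343,  0.02 ])), (0.55, array([ 0.554, -0.132,  0.011]))]
pail_rim [(0.62, array([ 0.443, -0.346,  0.019])), (0.41, array([ 0.554, -0.131,  0.01 ]))]
bail [(0.63, array([ 0.552, -0.129,  0.013])), (0.46, array([ 0.444, -0.369,  0.051]))]
bail_bar [(0.65, array([ 0.444, -0.366,  0.047])), (0.31, array([ 0.586, -0.263,  0.051]))]
riser [(0.88, array([ 0.452, -0.416,  0.081]))]
hook_seat [(0.96, array([ 0.552, -0.132,  0.013])), (0.35, array([0.564, 0.088, 0.021]))]
hook_tip [(0.62, array([ 0.554, -0.135,  0.008]))]
tray [(0.74, array([0.562, 0.137, 0.005])), (0.22, array([0.555, 0.189, 0.017]))]
nozzle_mid [(0.47, array([0.563, 0.09 , 0.02 ]))]
red_clip [(0.42, array([0.558, 0.187, 0.01
[... 483 characters left out ...]
y([ 0.438, -0.317,  0.035])), (0.5, array([0.56 , 0.096, 0.027]))]
pail_rim [(0.57, array([ 0.436, -0.314,  0.034]))]
bail [(0.71, array([ 0.446, -0.395,  0.06 ]))]
bail_bar [(0.64, array([ 0.444, -0.4  ,  0.064]))]
riser [(0.93, array([ 0.455, -0.409,  0.079])), (0.55, array([ 0.446, -0.397,  0.057]))]
hook_seat [(0.75, array([ 0.545, -0.123,  0.006]))]
hook_tip [(0.69, array([ 0.545, -0.125,  0.01 ]))]
tray [(0.82, array([0.609, 0.095, 0.019]))]
nozzle_mid [(0.72, array([ 0.455, -0.408,  0.083])), (0.46, array([0.561, 0.096, 0.031])), (0.18, array([ 0.55 , -0.127,  0.01 ]))]
red_clip []
tester []
bits [(0.78, array([ 0.582, -0.252,  0.037])), (0.43, array([ 0.457, -0.407,  0.081]))]
jar []
```

View pics/top0.png

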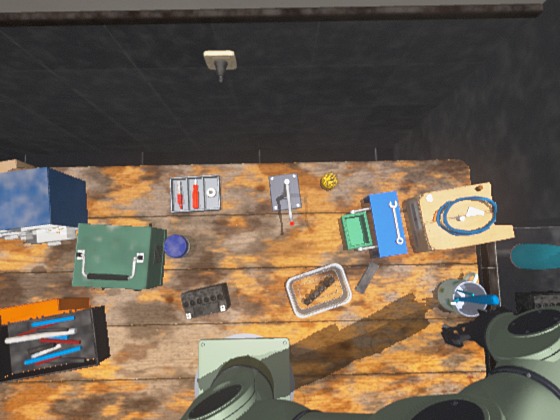

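View pics/side0.png

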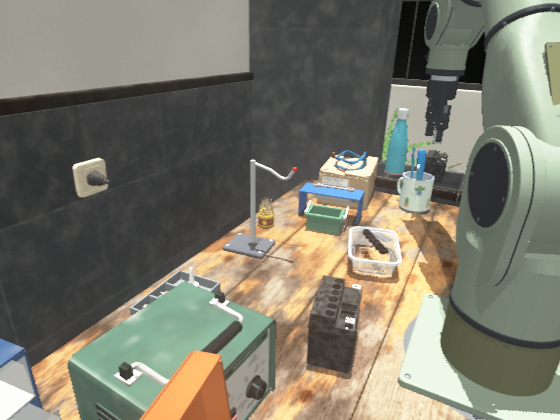

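```bash
cat > m.py <<'E'
from h import *
np.set_printoptions(precision=4,suppress=True)
def tri(pa,ua,pb,ub):
    from scipy.optimize import least_squares
    s=least_squares(lambda X:np.r_[proj(pa,X)-ua,proj(pb,X)-ub],[.5,-.1,.1]); return s.x,np.abs(s.fun).max()
def rect(p,m,z):
    m=m.astype(np.uint8); n,l,s,_=cv2.connectedComponentsWithStats(m); k=1+np.argmax(s[1:,4])
    v,u=np.where(l==k); W=np.array([ray(p,(a,b),z)[:2] for a,b in zip(u,v)])
    return cv2.minAreaRect((W*1000).astype(np.float32))
E
python3 - <<'E'
from m import *
t=imaging.read_camera('top'); s=imaging.read_camera('side')
def hsv(p): return cv2.cvtColor(p['frame'],cv2.COLOR_RGB2HSV).astype(int)
H=hsv(t); h,S,V=H[...,0],H[...,1],H[...,2]
yy,xx=np.mgrid[:420,:560]
blue=(h>100)&(h<125)&(S>120)&(xx>365)&(xx<412)&(yy>185)&(yy<262)
print('riser top',rect(t,blue,.082))
green=(h>55)&(h<90)&(S>80)&(xx>335)&(xx<375)&(yy>205)&(yy<255)
print('pail',rect(t,green,.05), green.sum())
rt=((h<8)|(h>172))&(S>130)&(V>80)&(xx>285)&(xx<300)&(yy>215)&(yy<230)
Hs=hsv(s);hs,Ss,Vs=Hs[...,0],Hs[...,1],Hs[...,2]
rs=((hs<8)|(hs>172))&(Ss>130)&(Vs>80)&(xx>285)&(xx<303)&(yy>160)&(yy<178)
ut=[xx[rt].mean(),yy[rt].mean()]; us=[xx[rs].mean(),yy[rs].mean()]
print(rt.sum(),rs.sum(),ut,us,'tip',tri(t,ut,s,us))
for n in ['tray','nozzle_mid','pail_mid','hook_seat']:
    for p in (t,s):
        c=spotter.cut_out(p,n)
        if c: 
            m=c[0]['region']; v,u=np.where(m); print(n,c[0]['conf'],m.sum(),u.min(),u.max(),v.min(),v.max())
            if p is t: print(rect(t,m,{'tray':.024,'nozzle_mid':.03,'pail_mid':.05,'hook_seat':.01}[n]))
a=cv2.resize(t['frame'][165:275,265:415],(800,587),interpolation=cv2.INTER_CUBIC)
cv2.imwrite('pics/crop1.png',a[:,:,::-1])
a=cv2.resize(s['frame'][140:260,220:380],(800,600),interpolation=cv2.INTER_CUBIC)
cv2.imwrite('pics/crop2.png',a[:,:,::-1])
E
```

```text
riser top ((452.82220458984375, -419.6346740722656), (178.50013732910156, 80.00341796875), 7.329936981201172)
pail ((438.2802429199219, -337.3183898925781), (100.75166320800781, 72.7498550415039), 9.201689720153809) 724
15 16 [np.float64(291.53333333333336), np.float64(223.13333333333333)] [np.float64(294.1875), np.float64(168.3125)] tip (array([ 0.4494, -0.142 ,  0.2242]), np.float64(0.28593938548482356))
tray 0.66 1592 169 221 174 213
((561.2679443359375, 137.90184020996094), (114.5395736694336, 157.0128936767578), 2.841036319732666)
tray 0.72 1045 130 220 270 315
nozzle_mid 0.52 41 208 214 189 195
((561.7396850585938, 89.6814193725586), (17.9663028717041, 18.368074417114258), 89.93597412109375)
nozzle_mid 0.63 168 308 350 195 214
pail_mid 0.54 132 193 198 183 207
((550.6068115234375, 131.6943817138672), (71.50361633300781, 14.689186096191406), 0.29995375871658325)
pail_mid 0.74 1028 306 349 195 233
hook_seat 0.72 1104 269 300 173 224
((539.2476196289062, -132.4145050048828), (157.2116241455078, 91.41828155517578), 5.504563808441162)
hook_seat 0.88 1376 223 296 159 257
```

View pics/crop1.png

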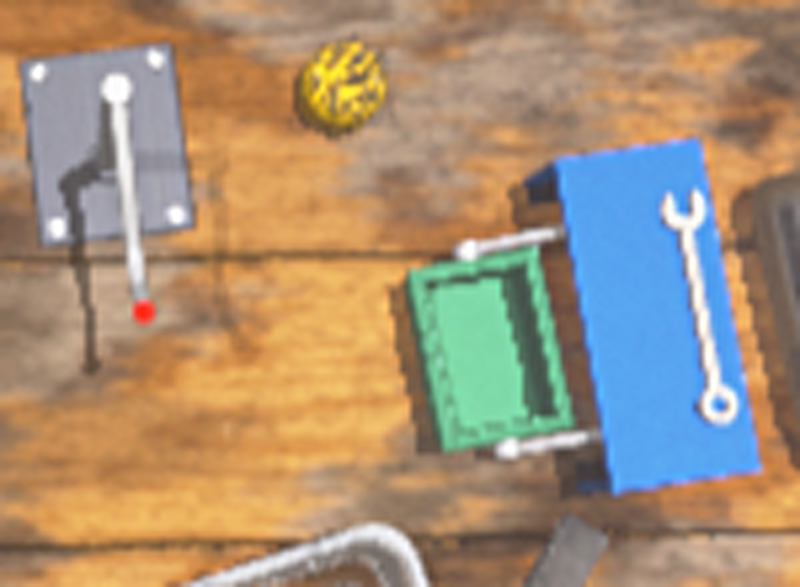

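View pics/crop2.png

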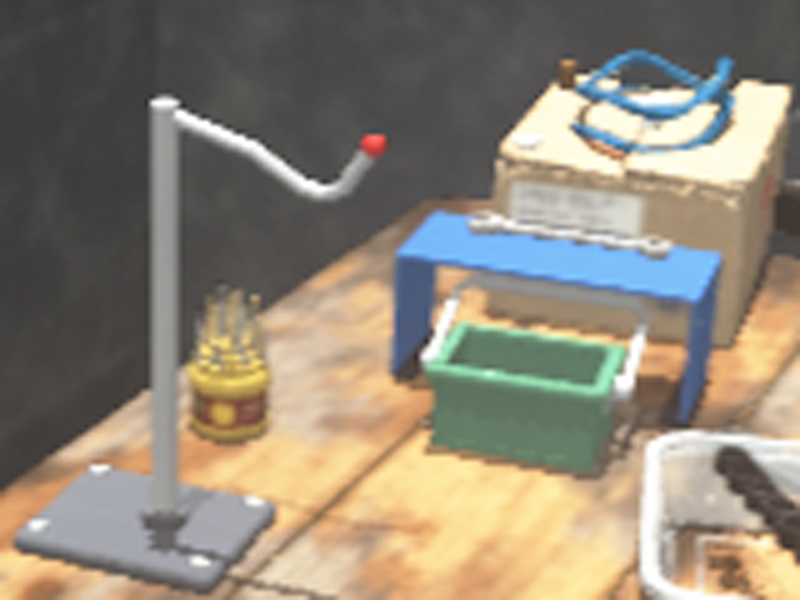

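```bash
cat > go.py <<'E'
# go.py X Y Z A N [dz] : equal rows taking the grasp point (tool down) to X Y Z mm, yaw A deg
import sys
from m import *
from scipy.optimize import least_squares
from scipy.spatial.transform import Rotation as R
X,Y,Z,A,N=map(float,sys.argv[1:6]); N=int(N); o=telemetry.get_obs()
R0=np.array(o['orientation']); a=np.radians(A)
R1=np.array([[np.cos(a),np.sin(a),0],[np.sin(a),-np.cos(a),0],[0,0,-1]])
p0=np.array(o['eef_pos']); p1=np.array([X,Y,Z])/1000-r.tcp_to_grasp*R1[:,2]
tw=R.from_matrix(R0.T@R1).as_rotvec(); st=R.from_rotvec(tw/N)
M=np.zeros((3,3)); Q=R.from_matrix(R0)
for k in range(N): M+=Q.as_matrix(); Q=Q*st
dp=np.linalg.solve(M,p1-p0)*100
g=(p0+r.tcp_to_grasp*R0[:,2])*1000
print('now',g,'yaw',np.degrees(np.arctan2(R0[1,0],R0[0,0])),'t',o['clock'],'w',o['gripper_width'],'rows',N,'dp',dp,'twist',np.degrees(tw)/N)
E
cat > now.py <<'E'
from m import *
o=telemetry.get_obs();R0=np.array(o['orientation'])
print('g',(np.array(o['eef_pos'])+r.tcp_to_grasp*R0[:,2])*1000,'z',R0[:,2],'yaw',np.degrees(np.arctan2(R0[1,0],R0[0,0])),'t',o['clock'],'w',o['gripper_width'],'F',o['force'],o['grip_force'],'j',np.array(o['joint_positions']))
E
python3 - <<'E'
from m import *
t=imaging.read_camera('top')
post=ray(t,(286.9,181.3),.232); tip=np.array([.4494,-.142]); d=post[:2]-tip
print('post',post,np.linalg.norm(d),np.degrees(np.arctan2(d[1],d[0])))
for u in [(410,270),(440,450),(540,248),(575,425)]: print('rim',ray(t,(265+u[0]*150/800,165+u[1]*110/587),.05)[:2])
for u in [(336,263),(310,270),(288,280),(346,272)]: print('basket',ray(t,u,.05)[:2])
u=(211,191.5);print('noz',ray(t,u,.054))
E
python3 go.py 433 -305 90 9.2 8
```

```text
post [ 0.5519 -0.1331  0.232 ] 0.10287877509307614 4.9455825134905504
rim [ 0.4808 -0.2966]
rim [ 0.3823 -0.309 ]
rim [ 0.4915 -0.3686]
rim [ 0.3943 -0.3831]
basket [ 0.3438 -0.2741]
basket [ 0.3255 -0.1985]
basket [ 0.2985 -0.1345]
basket [ 0.3176 -0.302 ]
noz [0.5593 0.0855 0.054 ]
now [ 212.6389 -534.2149  249.9683] yaw 21.70299394685122 t 1.95 w 0.08550292268874277 rows 8 dp [ 3.4524 -1.9849  1.9997] twist [-0.0006 -0.0001  1.5629]
```

```bash
python3 go.py 433.4 -306 200 8.2 10
```

```text
now [ 212.6389 -534.2149  249.9683] yaw 21.70299394685122 t 1.95 w 0.08550292268874277 rows 10 dp [ 2.7471 -1.6069  0.4998] twist [-0.0005 -0.0001  1.3503]
```

```bash
python3 -m handwheel '[{"dp":[2.75,-1.61,0.5],"twist":[0,0,1.35]},{"dp":[2.75,-1.61,0.5],"twist":[0,0,1.35]},{"dp":[2.75,-1.61,0.5],"twist":[0,0,1.35]},{"dp":[2.75,-1.61,0.5],"twist":[0,0,1.35]},{"dp":[2.75,-1.61,0.5],"twist":[0,0,1.35]},{"dp":[2.75,-1.61,0.5],"twist":[0,0,1.35]},{"dp":[2.75,-1.61,0.5],"twist":[0,0,1.35]},{"dp":[2.75,-1.61,0.5],"twist":[0,0,1.35]},{"dp":[2.75,-1.61,0.5],"twist":[0,0,1.35]},{"dp":[2.75,-1.61,0.5],"twist":[0,0,1.35]},{"dp":[0,0,0],"twist":[0,0,0]}]' 0 60; python3 go.py 433.4 -306 70 8.2 5
```

```text
clock: 2.87
eef_pos: [0.4377, -0.3011, 0.3537]
orientation: [[0.989, 0.148, 0.001], [0.148, -0.989, 0.003], [0.002, -0.003, -1.0]]
force: [1.5, 1.9, -1.2]
gripper_width: 0.0426
grip_force: 0.0
now [ 437.9017 -300.6552  198.9854] yaw 8.518959830800833 t 2.8667 w 0.0426002823546402 rows 5 dp [-0.1022  0.0885  2.5795] twist [-0.0308 -0.0184  0.0638]
```

```bash
python3 -m handwheel '[{"dp":[0,0,2.6],"twist":[0,0,0]},{"dp":[0,0,2.6],"twist":[0,0,0]},{"dp":[0,0,2.6],"twist":[0,0,0]},{"dp":[0,0,2.6],"twist":[0,0,0]},{"dp":[0,0,2.5],"twist":[0,0,0]},{"dp":[0,0,0],"twist":[0,0,0]},{"dp":[0,0,0],"twist":[0,0,0]},{"dp":[0,0,0],"twist":[0,0,0]}]' ; python3 go.py 433.4 -306 46 8.2 3
python3 - <<'E'
from m import *
t=imaging.read_camera('top')
a=cv2.resize(t['frame'][180:270,300:420],(800,600),interpolation=cv2.INTER_CUBIC)
cv2.imwrite('pics/c3.png',a[:,:,::-1])
s=imaging.read_camera('side')
b=cv2.resize(s['frame'][140:260,270:430],(800,600),interpolation=cv2.INTER_CUBIC)
cv2.imwrite('pics/c3.png',np.hstack([a[:,100:500],b[:,50:450]])[:,:,::-1])
E
```

```text
clock: 3.53
eef_pos: [0.4338, -0.3059, 0.227]
orientation: [[0.99, 0.143, 0.001], [0.143, -0.99, -0.001], [0.001, 0.001, -1.0]]
force: [0.3, -0.2, 0.5]
gripper_width: 0.0433
grip_force: 0.0
now [ 433.904  -305.9763   72.283 ] yaw 8.19794413003297 t 3.5333 w 0.04328927147131444 rows 3 dp [-0.0128  0.0017  0.8761] twist [ 0.0138 -0.0163 -0.0007]
```

View pics/c3.png

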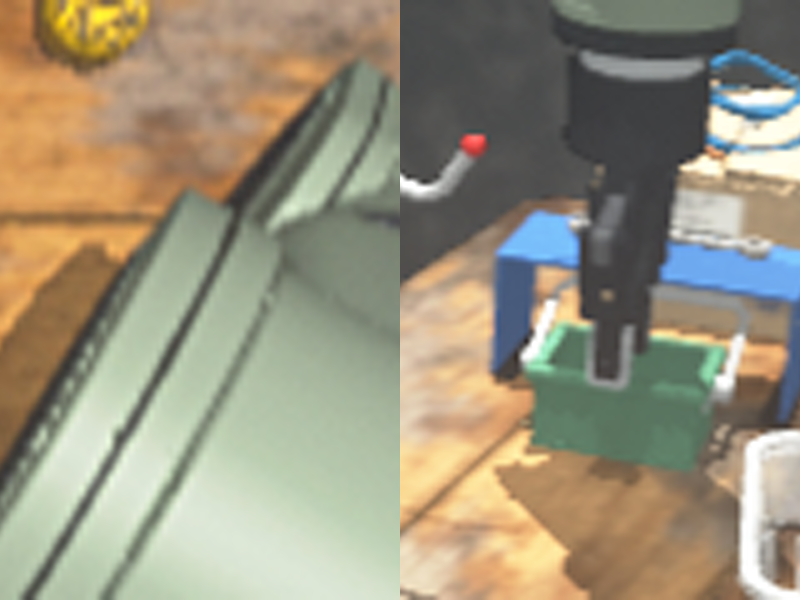

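```bash
python3 -m handwheel '[{"dp":[0,0,1.3],"twist":[0,0,0]},{"dp":[0,0,1.3],"twist":[0,0,0]},{"dp":[0,0,0],"twist":[0,0,0]}]'; python3 -m handwheel '[{"dp":[0,0,0],"twist":[0,0,0]},{"dp":[0,0,0],"twist":[0,0,0]},{"dp":[0,0,0],"twist":[0,0,0]},{"dp":[0,0,0],"twist":[0,0,0]},{"dp":[0,0,0],"twist":[0,0,0]}]' -1 60
```

```text
clock: 3.88
eef_pos: [0.4335, -0.3055, 0.1992]
orientation: [[0.99, 0.143, -0.001], [0.143, -0.99, 0.001], [-0.0, -0.001, -1.0]]
force: [-0.5, 0.3, -1.2]
gripper_width: 0.0431
grip_force: 0.0
clock: 4.3
eef_pos: [0.4339, -0.3058, 0.2009]
orientation: [[0.99, 0.143, 0.001], [0.143, -0.99, -0.001], [0.001, 0.001, -1.0]]
force: [-0.8, 1.1, 9.5]
gripper_width: 0.0081
grip_force: 59.5
```

```bash
python3 -m handwheel '[{"dp":[0,0,-0.2],"twist":[0,0,0]},{"dp":[0,-0.4,0],"twist":[0,0,0]},{"dp":[0,-0.8,0],"twist":[0,0,0]},{"dp":[0,-0.8,0],"twist":[0,0,0]},{"dp":[0,-0.8,0],"twist":[0,0,0]},{"dp":[0,-0.8,0],"twist":[0,0,0]},{"dp":[0,-0.8,0],"twist":[0,0,0]},{"dp":[0,-0.8,0],"twist":[0,0,0]},{"dp":[0,-0.8,0],"twist":[0,0,0]},{"dp":[0,-0.5,0],"twist":[0,0,0]},{"dp":[0,0,0],"twist":[0,0,0]}]'; python3 go.py 408 -235 48 95 24
python3 - <<'E'
from m import *
s=imaging.read_camera('side')
b=cv2.resize(s['frame'][140:260,270:430],(800,600),interpolation=cv2.INTER_CUBIC)
cv2.imwrite('pics/c4.png',b[:,:,::-1])
E
```

```text
clock: 5.22
eef_pos: [0.4243, -0.2401, 0.2017]
orientation: [[0.99, 0.144, -0.0], [0.144, -0.99, 0.001], [-0.0, -0.001, -1.0]]
force: [-0.0, 0.7, -2.0]
gripper_width: 0.0078
grip_force: 58.7
now [ 424.275  -240.0102   46.9962] yaw 8.26462084644297 t 5.2167 w 0.007798009133404183 rows 24 dp [-0.0304 -0.0725 -0.0041] twist [-0.0021 -0.001  -3.614 ]
```

View pics/c4.png

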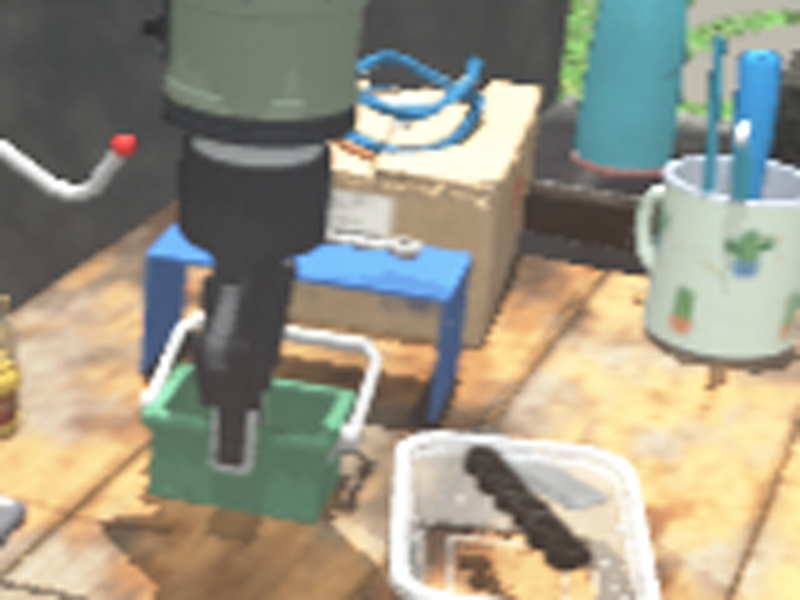

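```bash
R='' ; python3 -m handwheel '[{"dp":[-0.03,-0.07,-0.1],"twist":[0,0,-2]},{"dp":[-0.03,-0.07,0],"twist":[0,0,-3.6]},{"dp":[-0.03,-0.07,0],"twist":[0,0,-3.6]},{"dp":[-0.03,-0.07,0],"twist":[0,0,-3.6]},{"dp":[-0.03,-0.07,0],"twist":[0,0,-3.6]},{"dp":[-0.03,-0.07,0],"twist":[0,0,-3.6]},{"dp":[-0.03,-0.07,0],"twist":[0,0,-3.6]},{"dp":[-0.03,-0.07,0],"twist":[0,0,-3.6]},{"dp":[-0.03,-0.07,0],"twist":[0,0,-3.6]},{"dp":[-0.03,-0.07,0],"twist":[0,0,-3.6]},{"dp":[-0.03,-0.07,0],"twist":[0,0,-3.6]},{"dp":[-0.03,-0.07,0],"twist":[0,0,-3.6]}]'; python3 -m handwheel '[{"dp":[-0.03,-0.07,0],"twist":[0,0,-3.6]},{"dp":[-0.03,-0.07,0],"twist":[0,0,-3.6]},{"dp":[-0.03,-0.07,0],"twist":[0,0,-3.6]},{"dp":[-0.03,-0.07,0],"twist":[0,0,-3.6]},{"dp":[-0.03,-0.07,0],"twist":[0,0,-3.6]},{"dp":[-0.03,-0.07,0],"twist":[0,0,-3.6]},{"dp":[-0.03,-0.07,0],"twist":[0,0,-3.6]},{"dp":[-0.03,-0.07,0],"twist":[0,0,-3.6]},{"dp":[-0.03,-0.07,0],"twist":[0,0,-3.6]},{"dp":[-0.03,-0.07,0],"twist":[0,0,-3.6]},{"dp":[-0.03,-0.07,0],"twist":[0,0,-2]},{"dp":[0,0,0],"twist":[0,0,0]}]'; python3 go.py 408 -235 46 95 2
```

```text
clock: 6.27
eef_pos: [0.4174, -0.2359, 0.2027]
orientation: [[0.642, 0.767, 0.0], [0.767, -0.642, -0.0], [-0.0, 0.0, -1.0]]
force: [-0.5, 0.4, -3.7]
gripper_width: 0.0075
grip_force: 58.4
clock: 7.27
eef_pos: [0.4091, -0.2361, 0.2027]
orientation: [[0.037, 0.999, -0.0], [0.999, -0.037, -0.0], [-0.0, -0.0, -1.0]]
force: [-0.4, -0.3, -4.2]
gripper_width: 0.0076
grip_force: 58.4
now [ 409.0906 -236.109    48.0057] yaw 87.90648054956637 t 7.2667 w 0.007553698846102802 rows 2 dp [ 0.0537 -0.055   0.1003] twist [-0.0007  0.0056 -3.5468]
```

```bash
python3 -m handwheel '[{"dp":[0.05,-0.05,0],"twist":[0,0,-3.5]},{"dp":[0,0,0],"twist":[0,0,-3.5]},{"dp":[0,0,0.1],"twist":[0,0,0]},{"dp":[0,0,0.1],"twist":[0,0,0]},{"dp":[0,0,0.1],"twist":[0,0,0]},{"dp":[0,0,0],"twist":[0,0,0]}]';  python3 -m handwheel '[{"dp":[0,0,0],"twist":[0,0,0]},{"dp":[0,0,0],"twist":[0,0,0]},{"dp":[0,0,0],"twist":[0,0,0]},{"dp":[0,0,0],"twist":[0,0,0]},{"dp":[0,0,-0.5],"twist":[0,0,0]},{"dp":[0,0,-1.5],"twist":[0,0,0]},{"dp":[0,0,-3],"twist":[0,0,0]},{"dp":[0,0,-4],"twist":[0,0,0]},{"dp":[0,0,-4],"twist":[0,0,0]},{"dp":[0,0,-4],"twist":[0,0,0]},{"dp":[0,0,-4],"twist":[0,0,0]}]' -0.4; python3 go.py 450 0 250 40 8;python3 go.py 560 88 250 5 16
```

```text
clock: 7.77
eef_pos: [0.4086, -0.2351, 0.2007]
orientation: [[-0.081, 0.997, 0.0], [0.997, 0.081, -0.001], [-0.001, 0.0, -1.0]]
force: [-6.8, 1.8, 33.4]
gripper_width: 0.0082
grip_force: 64.7
clock: 8.68
eef_pos: [0.4082, -0.2348, 0.4122]
orientation: [[-0.084, 0.996, -0.0], [0.996, 0.084, 0.001], [0.001, 0.0, -1.0]]
force: [0.7, -0.8, -0.6]
gripper_width: 0.0257
grip_force: 0.0
now [ 408.1886 -234.6961  257.5061] yaw 94.79932606542503 t 8.6833 w 0.025659533341929202 rows 8 dp [ 3.0573 -0.4885  0.095 ] twist [-0.002  -0.0047  6.8499]
now [ 408.1886 -234.6961  257.5061] yaw 94.79932606542503 t 8.6833 w 0.025659533341929202 rows 16 dp [ 2.4191 -0.5189  0.0478] twist [-0.0018 -0.0021  5.6125]
```

```bash
python3 -m handwheel '[{"dp":[0,0,-3.5],"twist":[0,0,0]},{"dp":[2.4,-0.5,0],"twist":[0,0,5.6]},{"dp":[2.4,-0.5,0],"twist":[0,0,5.6]},{"dp":[2.4,-0.5,0],"twist":[0,0,5.6]},{"dp":[2.4,-0.5,0],"twist":[0,0,5.6]},{"dp":[2.4,-0.5,0],"twist":[0,0,5.6]},{"dp":[2.4,-0.5,0],"twist":[0,0,5.6]},{"dp":[2.4,-0.5,0],"twist":[0,0,5.6]},{"dp":[2.4,-0.5,0],"twist":[0,0,5.6]}]'
python3 - <<'E'
from m import *
t=imaging.read_camera('top'); s=imaging.read_camera('side')
for n in ['pail_mid','bail_bar','nozzle_mid']:
  for p in (t,s):
    print(n,[(round(x['conf'],2),world(p,x['centre'])) for x in spotter.boxes_of(p,n)[:2]])
a=cv2.resize(t['frame'][170:270,255:395],(800,571),interpolation=cv2.INTER_CUBIC)
b=cv2.resize(s['frame'][250:325,150:250],(800,600),interpolation=cv2.INTER_CUBIC)
cv2.imwrite('pics/c5.png',cv2.resize(np.vstack([a,b]),(512,600))[:,:,::-1])
E
python3 go.py 560 87 140 5 8
```

```text
clock: 9.43
eef_pos: [0.4186, -0.0429, 0.4452]
orientation: [[0.647, 0.763, 0.0], [0.763, -0.647, 0.0], [0.0, -0.0, -1.0]]
force: [0.6, -0.2, 0.1]
gripper_width: 0.0259
grip_force: 0.0
pail_mid [(0.63, array([ 0.4484, -0.2345,  0.0435]))]
pail_mid [(0.69, array([ 0.4445, -0.2104,  0.0365]))]
bail_bar [(0.77, array([ 0.5045, -0.2303,  0.0644]))]
bail_bar [(0.55, array([ 0.4946, -0.2018,  0.0645])), (0.45, array([ 0.4401, -0.2154,  0.0359]))]
nozzle_mid [(0.37, array([0.5634, 0.087 , 0.0211])), (0.26, array([ 0.4501, -0.234 ,  0.042 ]))]
nozzle_mid [(0.47, array([0.5633, 0.1003, 0.0312]))]
now [418.6332 -45.0306 290.0881] yaw 49.95803629194466 t 9.8333 w 0.025419851041440192 rows 8 dp [ 2.4187 -0.5476  1.8759] twist [-0.0003  0.0011  5.6198]
```

View pics/c5.png

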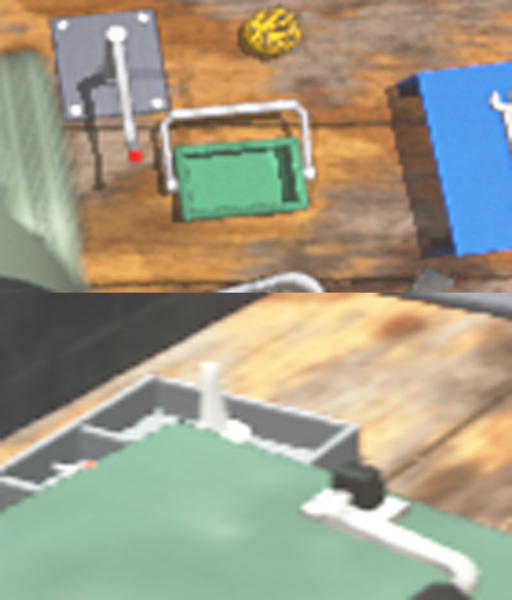

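Run:
```python
from m import *
t=imaging.read_camera('top'); s=imaging.read_camera('side')
print('side top',ray(s,(190.6,267),.057), ray(s,(191.2,277),.042))
for u in [(210.95,192)]: print(ray(t,u,.057),ray(t,u,.022))
c=[x for x in spotter.cut_out(t,'nozzle_mid')]
for x in c[:2]:
    v,u=np.where(x['region']); print(x['conf'],u.mean(),v.mean(),len(u))
g=cv2.cvtColor(t['frame'],cv2.COLOR_RGB2GRAY)[182:204,200:222]; print(g)
H=cv2.cvtColor(t['frame'],cv2.COLOR_RGB2HSV).astype(int);h,S,V=H[...,0],H[...,1],H[...,2];yy,xx=np.mgrid[:420,:560]
green=(h>55)&(h<90)&(S>80)&(xx>298)&(xx<345)&(yy>205)&(yy<250)
print('pail',rect(t,green,.05))
```

```text
side top [0.5645 0.0941 0.057 ] [0.5553 0.1049 0.042 ]
[0.5574 0.0851 0.057 ] [0.5631 0.0912 0.022 ]
0.51 387.24909185262067 223.82148417228854 1927
0.38 211.21951219512195 191.02439024390245 41
[[195 196 191 113 142 175 197 196 195 193 195 196 196 195 198 196 193 180
  216 108 136 140]
 [195 199 191 114 141 173 198 198 195 194 196 196 196 198 196 197 195 179
  210  99 124 137]
 [194 197 191 113 130 173 198 197 196 196 198 195 197 197 195 198 194 173
  204  95 115 136]
 [197 197 193 126 124 172 199 196 196 197 196 196 197 196 196 197 196 173
  205  94 115 137]
 [196 197 192 136 122 172 199 196 195 195 195 194 195 194 197 199 195 190
  208  92 108 139]
 [197 197 193 135 125 172 198 196 193 201 208 208 204 197 195 199 199 204
  208  90  98 138]
 [197 198 194 134 126 171 197 198 216 239 247 246 243 219 187 194 198 205
  209  91  87 142]
 [197 198 194 135 126 172 198 215 249 241 251 250 252 248 217 176 196 205
  218  92  81 143]
 [197 198 193 136 115 170 205 235 250 210 217 221 243 254 248 187 181 205
  212  91  82 139]
 [200 200 196 151 109 172 219 249 236 149 142 154 194 250 249 199 16
[... 547 characters left out ...]
 117 139 133 130
  131 131 133 135]
 [ 90  85 143 147 145 147 148 132  89  88 103 126 130 132 132 137 137 137
  139 141 143 142]
 [ 75 109 149 150 150 152 153 131  86  91 126 143 141 142 144 144 146 147
  147 147 147 150]
 [ 70 130 155 155 156 156 155 125  89  97 141 149 148 150 149 150 150 151
  153 153 152 154]
 [ 76 151 160 160 158 160 156 125  90 103 149 154 154 153 155 155 158 157
  158 157 159 160]
 [ 81 161 167 161 161 163 160 116  89 115 157 158 157 157 157 159 161 161
  159 162 161 161]
 [ 80 166 168 165 165 167 161 112  90 118 164 162 162 162 160 162 164 163
  163 163 166 163]]
pail ((438.6981201171875, -232.29261779785156), (70.17709350585938, 99.3690414428711), 4.935791969299316)
```

```bash
python3 -m handwheel '[{"dp":[2.4,-0.5,1.5],"twist":[0,0,5.6]},{"dp":[2.4,-0.5,1.5],"twist":[0,0,5.6]},{"dp":[2.4,-0.5,1.5],"twist":[0,0,5.6]},{"dp":[2.4,-0.5,1.5],"twist":[0,0,5.6]},{"dp":[2.4,-0.5,1.5],"twist":[0,0,5.6]},{"dp":[2.4,-0.5,1.5],"twist":[0,0,5.6]},{"dp":[2.4,-0.5,1.5],"twist":[0,0,5.6]},{"dp":[2.4,-0.5,1.5],"twist":[0,0,5.6]},{"dp":[0,0,0],"twist":[0,0,0]},{"dp":[0,0,0],"twist":[0,0,0]}]' 0 30; python3 go.py 562 90 90 5 4
```

```text
clock: 10.82
eef_pos: [0.5608, 0.0844, 0.3236]
orientation: [[0.996, 0.092, -0.002], [0.092, -0.996, -0.0], [-0.002, 0.0, -1.0]]
force: [-0.6, -0.8, 0.7]
gripper_width: 0.0427
grip_force: 0.0
now [560.5187  84.3266 168.9312] yaw 5.257167450097664 t 10.8167 w 0.04272470848485459 rows 4 dp [ 0.0451 -0.1374  1.9732] twist [0.003  0.0246 0.0643]
```

```bash
python3 -m handwheel '[{"dp":[0.05,-0.14,2],"twist":[0,0,0]},{"dp":[0.05,-0.14,2],"twist":[0,0,0]},{"dp":[0.05,-0.14,2],"twist":[0,0,0]},{"dp":[0.05,-0.14,2],"twist":[0,0,0]},{"dp":[0,0,0],"twist":[0,0,0]},{"dp":[0,0,0],"twist":[0,0,0]}]'; python3 now.py
python3 - <<'E'
from m import *
t=imaging.read_camera('top');s=imaging.read_camera('side')
b=cv2.resize(s['frame'][215:320,130:270],(800,600),interpolation=cv2.INTER_CUBIC)
cv2.imwrite('pics/c6.png',b[:,:,::-1])
E
```

```text
clock: 11.32
eef_pos: [0.5619, 0.0894, 0.2453]
orientation: [[0.996, 0.091, -0.001], [0.091, -0.996, -0.0], [-0.001, -0.0, -1.0]]
force: [-0.5, -0.7, 0.2]
gripper_width: 0.0427
grip_force: 0.0
g [561.7445  89.4013  90.5912] z [-0.0007 -0.0001 -1.    ] yaw 5.226012240257487 t 11.3167 w 0.042708749170862904 F [-0.4684 -0.6839  0.1745] 0.0 j [-0.2267  0.9236  0.0251  1.6642 -0.0382  0.5551 -1.6587]
```

View pics/c6.png

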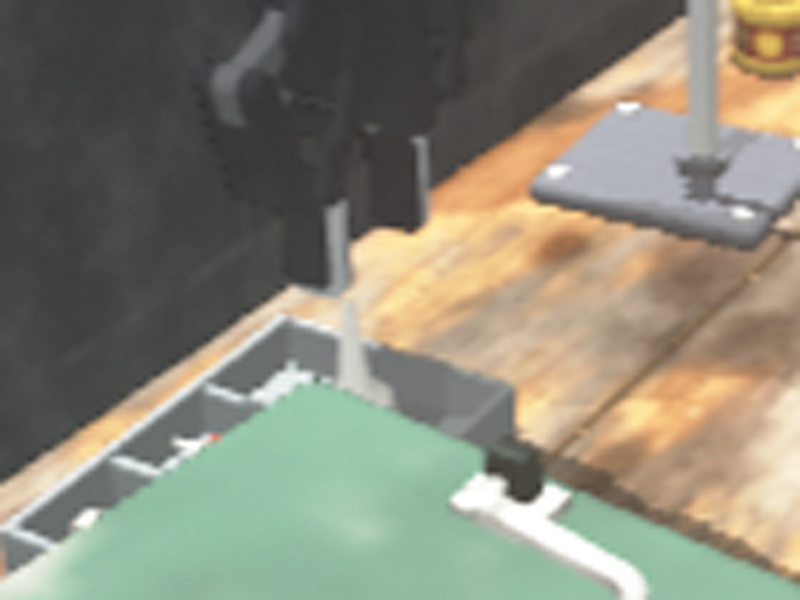

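Run:
```python
from m import *
t=imaging.read_camera('top');s=imaging.read_camera('side')
print(tri(t,[210.2,191.7],s,[190.7,268.4]), ray(s,(190.7,268.4),.058))
# fingertip check: left finger tip bottom inner corner pixel vs prediction
for y in (89.4+21,89.4-21): print(proj(s,[.5617,y/1000,.0755]))
```

```text
(array([0.5638, 0.0912, 0.0516]), np.float64(1.5323787773645847)) [0.5598 0.0994 0.058 ]
[185.8369 263.1959]
[199.124  253.9923]
```

```bash
python3 -m handwheel '[{"dp":[0.1,-0.1,1.5],"twist":[0,0,0]},{"dp":[0,0,1.5],"twist":[0,0,0]},{"dp":[0,0,1.4],"twist":[0,0,0]},{"dp":[0,0,0],"twist":[0,0,0]}]'; python3 -m handwheel '[{"dp":[0,0,0],"twist":[0,0,0]},{"dp":[0,0,0],"twist":[0,0,0]},{"dp":[0,0,0],"twist":[0,0,0]},{"dp":[0,0,0],"twist":[0,0,0]},{"dp":[0,0,0],"twist":[0,0,0]}]' -1 25;  python3 -m handwheel '[{"dp":[0,0,-1],"twist":[0,0,0]},{"dp":[0,0,-2],"twist":[0,0,0]},{"dp":[0,0,-3],"twist":[0,0,0]},{"dp":[0,0,-3],"twist":[0,0,0]},{"dp":[0,0,0],"twist":[0,0,0]}]'
python3 - <<'E'
from m import *
s=imaging.read_camera('side')
b=cv2.resize(s['frame'][185:320,130:310],(800,600),interpolation=cv2.INTER_CUBIC)
cv2.imwrite('pics/c7.png',b[:,:,::-1])
print([(round(x['conf'],2),world(s,x['centre'])) for x in spotter.boxes_of(s,'nozzle_mid')[:2]])
E
python3 go.py 438.7 -232 300 5 12
```

```text
clock: 11.85
eef_pos: [0.5627, 0.091, 0.1995]
orientation: [[0.996, 0.091, -0.002], [0.091, -0.996, -0.0], [-0.002, 0.0, -1.0]]
force: [-0.8, -0.4, -1.4]
gripper_width: 0.0421
grip_force: 0.0
clock: 12.27
eef_pos: [0.5633, 0.0911, 0.2015]
orientation: [[0.996, 0.091, 0.001], [0.091, -0.996, 0.0], [0.001, -0.0, -1.0]]
force: [0.3, 1.0, 6.7]
gripper_width: 0.0091
grip_force: 23.7
clock: 12.68
eef_pos: [0.5637, 0.0911, 0.2963]
orientation: [[0.996, 0.09, 0.006], [0.09, -0.996, 0.001], [0.007, -0.001, -1.0]]
force: [0.8, -0.4, 1.7]
gripper_width: 0.0093
grip_force: 23.6
[(0.41, array([0.5606, 0.1028, 0.1063]))]
now [563.3563  91.1566 137.5266] yaw 5.20352954688839 t 12.7833 w 0.009338253930779035 rows 12 dp [-1.2706  2.5891 -1.3558] twist [-0.0016 -0.0093  0.017 ]
```

```bash
python3 -m handwheel '[{"dp":[0,0.5,-4],"twist":[0,0,0]},{"dp":[-0.5,1,-4],"twist":[0,0,0]},{"dp":[-1,2,-4],"twist":[0,0,0]},{"dp":[-1.2,2.7,-4],"twist":[0,0,0]},{"dp":[-1.4,3,-0.5],"twist":[0,0,0]},{"dp":[-1.4,3,0],"twist":[0,0,0]},{"dp":[-1.4,3,0],"twist":[0,0,0]},{"dp":[-1.4,3,0],"twist":[0,0,0]},{"dp":[-1.4,3,0],"twist":[0,0,0]},{"dp":[-1.4,3,0],"twist":[0,0,0]},{"dp":[-1.4,3,0],"twist":[0,0,0]},{"dp":[-1,2,0],"twist":[0,0,0]}]';python3 go.py 438.7 -232 280 5 3
```

```text
clock: 13.78
eef_pos: [0.4559, -0.2082, 0.4451]
orientation: [[0.996, 0.088, -0.002], [0.088, -0.996, -0.0], [-0.002, 0.0, -1.0]]
force: [0.1, -0.5, 0.0]
gripper_width: 0.0092
grip_force: 23.7
now [ 455.691  -208.2701  290.397 ] yaw 5.07264451207166 t 13.7833 w 0.009211854892153603 rows 3 dp [-0.642   0.7387  0.3473] twist [0.0025 0.0317 0.0242]
```

```bash
python3 -m handwheel '[{"dp":[0,0.2,3],"twist":[0,0,0]},{"dp":[0,0,3],"twist":[0,0,0]},{"dp":[0,0,3],"twist":[0,0,0]},{"dp":[0,0,0],"twist":[0,0,0]},{"dp":[0,0,0],"twist":[0,0,0]},{"dp":[0,0,0],"twist":[0,0,0]}]';python3 go.py 438.7 -232 100 5 4
```

```text
clock: 14.28
eef_pos: [0.4578, -0.2076, 0.3568]
orientation: [[0.996, 0.091, 0.001], [0.091, -0.996, -0.0], [0.001, 0.0, -1.0]]
force: [0.0, -0.1, 0.4]
gripper_width: 0.009
grip_force: 23.7
now [ 457.9258 -207.6116  202.1096] yaw 5.207954509516374 t 14.2833 w 0.009011493432229388 rows 4 dp [-0.5316  0.5649  2.5526] twist [ 0.0041 -0.0101  0.052 ]
```

```bash
python3 -m handwheel '[{"dp":[-0.53,0.56,2.5],"twist":[0,0,0]},{"dp":[-0.53,0.56,2.5],"twist":[0,0,0]},{"dp":[-0.53,0.56,2.5],"twist":[0,0,0]},{"dp":[-0.53,0.56,2.5],"twist":[0,0,0]},{"dp":[0,0,0],"twist":[0,0,0]},{"dp":[0,0,0],"twist":[0,0,0]}]';python3 go.py 438.7 -232 49 5 3
```

```text
clock: 14.78
eef_pos: [0.4388, -0.2319, 0.2566]
orientation: [[0.996, 0.09, 0.0], [0.09, -0.996, 0.0], [0.0, -0.0, -1.0]]
force: [0.6, -1.2, 0.8]
gripper_width: 0.0092
grip_force: 23.7
now [ 438.8119 -231.8662  101.9336] yaw 5.180310094559551 t 14.7833 w 0.009218136187339297 rows 3 dp [-0.0039  0.0038  1.7645] twist [-0.0015 -0.0012  0.0601]
```

```bash
python3 -m handwheel '[{"dp":[0,0,1.8],"twist":[0,0,0]},{"dp":[0,0,1.8],"twist":[0,0,0]},{"dp":[0,0,1.6],"twist":[0,0,0]},{"dp":[0,0,0],"twist":[0,0,0]},{"dp":[0,0,0],"twist":[0,0,0]}]'; python3 -m handwheel '[{"dp":[0,0,0],"twist":[0,0,0]},{"dp":[0,0,0],"twist":[0,0,0]},{"dp":[0,0,0],"twist":[0,0,0]},{"dp":[0,0,-1],"twist":[0,0,0]},{"dp":[0,0,-2],"twist":[0,0,0]},{"dp":[0,0,-3],"twist":[0,0,0]},{"dp":[0,0,-3],"twist":[0,0,0]},{"dp":[0,0,-3],"twist":[0,0,0]},{"dp":[0,0,0],"twist":[0,0,0]}]' -0.35;  python3 go.py 438.7 -232 180 50 6; python3 go.py 510 -250 160 95 15
```

```text
clock: 15.2
eef_pos: [0.4392, -0.2315, 0.2052]
orientation: [[0.996, 0.091, 0.001], [0.091, -0.996, -0.0], [0.001, 0.0, -1.0]]
force: [0.2, -0.1, -0.6]
gripper_width: 0.0095
grip_force: 23.7
clock: 15.95
eef_pos: [0.4387, -0.232, 0.3291]
orientation: [[0.996, 0.09, 0.006], [0.09, -0.996, -0.003], [0.006, 0.003, -1.0]]
force: [0.5, -0.3, 1.0]
gripper_width: 0.0275
grip_force: 0.0
now [ 439.6546 -232.4785  174.4392] yaw 5.185805182363661 t 15.95 w 0.027486240054990178 rows 6 dp [ 0.0002 -0.0006 -0.0927] twist [ 0.0518 -0.0396 -7.4691]
now [ 439.6546 -232.4785  174.4392] yaw 5.185805182363661 t 15.95 w 0.027486240054990178 rows 15 dp [0.2614 0.4764 0.0981] twist [ 0.0273 -0.0073 -5.9876]
```

```bash
python3 go.py 330 -430 240 80 12
```

```text
now [ 439.6546 -232.4785  174.4392] yaw 5.185805182363661 t 15.95 w 0.027486240054990178 rows 12 dp [-1.8765  0.7508 -0.5497] twist [ 0.0316 -0.013  -6.2345]
```

```bash
python3 -m handwheel '[{"dp":[-1.9,0.75,-0.6],"twist":[0,0,-6.2]},{"dp":[-1.9,0.75,-0.6],"twist":[0,0,-6.2]},{"dp":[-1.9,0.75,-0.6],"twist":[0,0,-6.2]},{"dp":[-1.9,0.75,-0.6],"twist":[0,0,-6.2]},{"dp":[-1.9,0.75,-0.6],"twist":[0,0,-6.2]},{"dp":[-1.9,0.75,-0.6],"twist":[0,0,-6.2]},{"dp":[-1.9,0.75,-0.6],"twist":[0,0,-6.2]},{"dp":[-1.9,0.75,-0.6],"twist":[0,0,-6.2]},{"dp":[-1.9,0.75,-0.6],"twist":[0,0,-6.2]},{"dp":[-1.9,0.75,-0.6],"twist":[0,0,-6.2]},{"dp":[-1.9,0.75,-0.6],"twist":[0,0,-6.2]},{"dp":[-1.9,0.75,-0.6],"twist":[0,0,-6.2]}]'
python3 - <<'E'
from m import *
t=imaging.read_camera('top');s=imaging.read_camera('side')
a=cv2.resize(t['frame'][170:260,270:370],(400,360),interpolation=cv2.INTER_CUBIC)
b=cv2.resize(s['frame'][170:260,250:350],(400,360),interpolation=cv2.INTER_CUBIC)
cv2.imwrite('pics/c8.png',np.hstack([a,b])[:,:,::-1])
for n in ['bail_bar','nozzle_mid']:
  for p in (t,s):
    print(n,[(round(x['conf'],2),world(p,x['centre'])) for x in spotter.boxes_of(p,n)[:2]])
H=cv2.cvtColor(t['frame'],cv2.COLOR_RGB2HSV).astype(int);h,S,V=H[...,0],H[...,1],H[...,2];yy,xx=np.mgrid[:420,:560]
green=(h>55)&(h<90)&(S>80)&(xx>298)&(xx<345)&(yy>205)&(yy<250)
print('pail',rect(t,green,.05))
E
python3 now.py
```

```text
clock: 16.95
eef_pos: [0.3262, -0.4322, 0.3971]
orientation: [[0.176, 0.984, -0.001], [0.984, -0.176, -0.001], [-0.001, -0.0, -1.0]]
force: [0.2, 0.5, 0.2]
gripper_width: 0.0279
grip_force: 0.0
bail_bar [(0.76, array([ 0.5032, -0.2267,  0.0644]))]
bail_bar [(0.5, array([ 0.4922, -0.2032,  0.0637]))]
nozzle_mid [(0.59, array([ 0.4406, -0.2304,  0.0197]))]
nozzle_mid []
pail ((438.5392150878906, -232.25973510742188), (70.48812866210938, 99.46192932128906), 4.935792922973633)
g [ 327.1726 -430.4503  241.237 ] z [-0.0004 -0.     -1.    ] yaw 79.56493711850261 t 17.25 w 0.027741717954442323 F [-0.1941  0.7821 -0.1848] 0.0 j [ 1.1252  0.6989 -0.5007  1.6157  0.396   0.9298  0.3013]
```

View pics/c8.png

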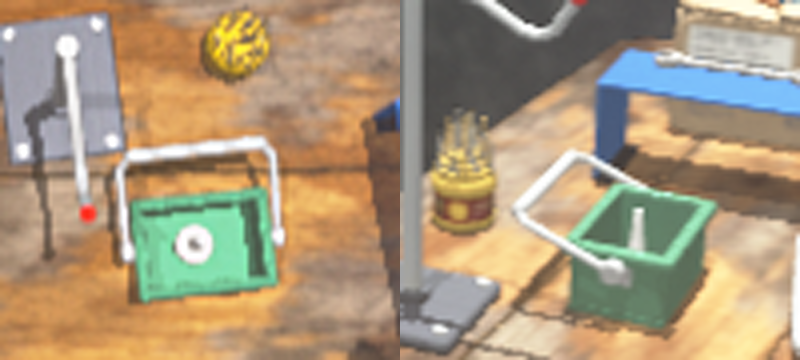

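Run:
```python
from m import *
t=imaging.read_camera('top');s=imaging.read_camera('side')
print(tri(t,[319,207.4],s,[286.6,215.9]))
for a,b in (([302.5,209.25],[279.5,223]),([335.5,205.5],[293.75,208.75])): print(tri(t,a,s,b))
c=np.array([.4386,-.2323]);hx=np.array([.9963,.0860])
for q in (.14,.2,.26,.32,.38):
    B=np.r_[c+hx*.072*np.cos(q),.038+.072*np.sin(q)]; print(q,B,proj(t,B),proj(s,B))
```

```text
(array([ 0.5061, -0.2291,  0.0586]), np.float64(0.2673282722641943))
(array([ 0.5019, -0.1808,  0.0587]), np.float64(0.34517316992887004))
(array([ 0.5095, -0.2775,  0.0605]), np.float64(0.06879834159065012))
0.14 [ 0.5096 -0.2262  0.048 ] [317.4627 206.3925] [285.0684 219.6313]
0.2 [ 0.5089 -0.2262  0.0523] [317.6405 206.4651] [285.3737 218.2336]
0.26 [ 0.5079 -0.2263  0.0565] [317.8281 206.6264] [285.7682 216.866 ]
0.32 [ 0.5067 -0.2264  0.0606] [318.0251 206.8767] [286.251  215.5333]
0.38 [ 0.5052 -0.2265  0.0647] [318.2307 207.2161] [286.8211 214.2404]
```

```bash
python3 go.py 511 -256 150 95 8
```

```text
now [ 327.329  -430.5256  241.1327] yaw 79.60660720073696 t 17.35 w 0.028355866476923137 rows 8 dp [2.3304 2.1579 1.1385] twist [-0.0027  0.0007 -1.9242]
```

```bash
python3 -m handwheel '[{"dp":[2.3,2.15,0],"twist":[0,0,-1.9]},{"dp":[2.3,2.15,0],"twist":[0,0,-1.9]},{"dp":[2.3,2.15,1.1],"twist":[0,0,-1.9]},{"dp":[2.3,2.15,1.5],"twist":[0,0,-1.9]},{"dp":[2.3,2.15,1.6],"twist":[0,0,-1.9]},{"dp":[2.3,2.15,1.6],"twist":[0,0,-1.9]},{"dp":[2.3,2.15,1.6],"twist":[0,0,-1.9]},{"dp":[2.3,2.15,1.6],"twist":[0,0,-1.9]},{"dp":[0,0,0],"twist":[0,0,0]},{"dp":[0,0,0],"twist":[0,0,0]},{"dp":[0,0,0],"twist":[0,0,0]}]' -0.45 20; python3 go.py 511 -256 95 95 3
```

```text
clock: 18.27
eef_pos: [0.5102, -0.2593, 0.3057]
orientation: [[-0.083, 0.997, -0.0], [0.997, 0.083, -0.0], [-0.0, -0.001, -1.0]]
force: [0.4, -1.2, 0.8]
gripper_width: 0.0233
grip_force: 0.0
now [ 510.0775 -259.3676  151.0202] yaw 94.78712406098028 t 18.2667 w 0.023295651557027897 rows 3 dp [0.1078 0.0381 1.8673] twist [-0.0102  0.0069 -0.071 ]
```

```bash
python3 -m handwheel '[{"dp":[0.1,0.04,1.9],"twist":[0,0,0]},{"dp":[0.1,0.04,1.9],"twist":[0,0,0]},{"dp":[0.1,0.04,1.8],"twist":[0,0,0]},{"dp":[0,0,1],"twist":[0,0,0]},{"dp":[0,0,0],"twist":[0,0,0]},{"dp":[0,0,0],"twist":[0,0,0]}]'; python3 now.py
python3 - <<'E'
from m import *
t=imaging.read_camera('top');s=imaging.read_camera('side')
b=cv2.resize(s['frame'][170:250,250:350],(500,400),interpolation=cv2.INTER_CUBIC)
cv2.imwrite('pics/c9.png',b[:,:,::-1])
E
```

```text
clock: 18.77
eef_pos: [0.5111, -0.2567, 0.2402]
orientation: [[-0.083, 0.997, 0.0], [0.997, 0.083, -0.0], [-0.0, 0.0, -1.0]]
force: [0.1, -0.5, -1.0]
gripper_width: 0.0238
grip_force: 0.0
g [ 511.1465 -256.7309   85.464 ] z [ 0.0001 -0.0002 -1.    ] yaw 94.75313886361742 t 18.7667 w 0.02381301354705921 F [ 0.1119 -0.5236 -0.9973] 0.0 j [ 0.6159  0.9583 -0.4121  1.6478  0.5666  0.6572 -0.014 ]
```

View pics/c9.png

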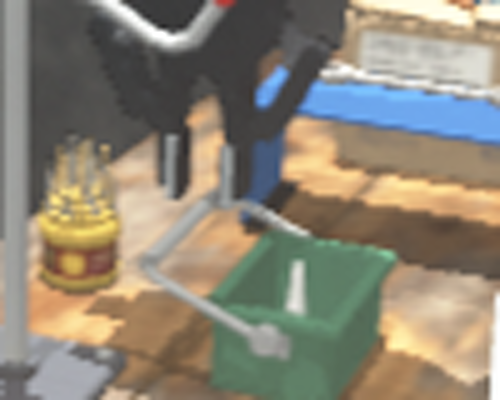

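```bash
python3 -m handwheel '[{"dp":[0,0,0.8],"twist":[0,0,0]},{"dp":[0,0,0.8],"twist":[0,0,0]},{"dp":[0,0,0.5],"twist":[0,0,0]},{"dp":[0,0,0],"twist":[0,0,0]}]'; python3 -m handwheel '[{"dp":[0,0,0],"twist":[0,0,0]},{"dp":[0,0,0],"twist":[0,0,0]},{"dp":[0,0,0],"twist":[0,0,0]},{"dp":[0,0,0],"twist":[0,0,0]}]' -1 20; python3 now.py
```

```text
clock: 19.2
eef_pos: [0.511, -0.2561, 0.2173]
orientation: [[-0.084, 0.996, -0.001], [0.996, 0.084, 0.001], [0.001, -0.001, -1.0]]
force: [-0.3, -0.9, 0.1]
gripper_width: 0.0238
grip_force: 0.0
clock: 19.53
eef_pos: [0.5112, -0.2562, 0.2187]
orientation: [[-0.084, 0.996, -0.0], [0.996, 0.084, 0.0], [0.0, -0.0, -1.0]]
force: [-0.9, 0.3, -1.4]
gripper_width: 0.0082
grip_force: 19.9
g [ 511.1714 -256.2227   63.9888] z [-0.0002  0.0001 -1.    ] yaw 94.79972817832089 t 19.5333 w 0.008171386597312598 F [-0.8712  0.2802 -1.3836] 19.938501119613647 j [ 0.6049  0.9913 -0.3912  1.656   0.5866  0.6142 -0.0311]
```

```bash
python3 -m handwheel '[{"dp":[0,-0.25,-0.66],"twist":[0,0,0]},{"dp":[0,-0.31,-0.66],"twist":[0,0,0]},{"dp":[0,-0.38,-0.62],"twist":[0,0,0]},{"dp":[0,-0.43,-0.57],"twist":[0,0,0]},{"dp":[0,-0.5,-0.52],"twist":[0,0,0]},{"dp":[0,-0.53,-0.48],"twist":[0,0,0]},{"dp":[0,-0.59,-0.42],"twist":[0,0,0]},{"dp":[0,0,0],"twist":[0,0,0]},{"dp":[0,0,0],"twist":[0,0,0]}]'
python3 - <<'E'
from m import *
s=imaging.read_camera('side'); t=imaging.read_camera('top')
for n in ['bail_bar','pail_mid','nozzle_mid']:
  for p in (s,t): print(n,[(round(x['conf'],2),world(p,x['centre'])) for x in spotter.boxes_of(p,n)[:2]])
E
python3 now.py
```

```text
clock: 20.28
eef_pos: [0.4813, -0.259, 0.2582]
orientation: [[-0.083, 0.997, 0.0], [0.997, 0.083, -0.0], [-0.0, 0.0, -1.0]]
force: [1.2, -2.2, 1.1]
gripper_width: 0.0079
grip_force: 19.8
bail_bar [(0.72, array([ 0.4613, -0.1871,  0.0849]))]
bail_bar []
pail_mid [(0.78, array([ 0.4412, -0.1974,  0.0374]))]
pail_mid [(0.89, array([ 0.4461, -0.2147,  0.0117])), (0.71, array([0.5577, 0.1864, 0.0157]))]
nozzle_mid []
nozzle_mid []
g [ 481.5898 -258.6858  103.0697] z [ 0.      0.0001 -1.    ] yaw 94.81044109602837 t 20.6833 w 0.008115842848981368 F [ 1.9604 -3.4922  0.8709] 19.830677211284637 j [ 0.65    0.9041 -0.4154  1.7336  0.5709  0.627  -0.012 ]
```

```bash
python3 -m handwheel '[{"dp":[0,0,0],"twist":[0,0,0]},{"dp":[0,0,0],"twist":[0,0,0]},{"dp":[0,-0.62,-0.36],"twist":[0,0,0]},{"dp":[0,-0.66,-0.29],"twist":[0,0,0]},{"dp":[0,-0.69,-0.23],"twist":[0,0,0]},{"dp":[0,-0.7,-0.16],"twist":[0,0,0]},{"dp":[0,-0.6,-0.08],"twist":[0,0,0]},{"dp":[0,-0.6,-0.02],"twist":[0,0,0]},{"dp":[0,0,0],"twist":[0,0,0]},{"dp":[0,0,0],"twist":[0,0,0]}]' -0.68
python3 - <<'E'
from m import *
s=imaging.read_camera('side'); save(s,'s10'); t=imaging.read_camera('top');save(t,'t10')
for n in ['bail_bar','pail_mid']:
  for p in (s,): print(n,[(round(x['conf'],2),world(p,x['centre'])) for x in spotter.boxes_of(p,n)[:2]])
def g(p):
    H=cv2.cvtColor(p['frame'],cv2.COLOR_RGB2HSV).astype(int);h,S,V=H[...,0],H[...,1],H[...,2];yy,xx=np.mgrid[:420,:560]
    m=((h>60)&(h<85)&(S>90)&(xx>270)&(xx<340)&(yy>190)&(yy<270)).astype(np.uint8)
    n,l,st,_=cv2.connectedComponentsWithStats(m);k=1+np.argmax(st[1:,4]); return (l==k)
m=g(s); pts=cv2.findContours(m.astype(np.uint8),0,2)[0][0]
print(cv2.approxPolyDP(cv2.convexHull(pts),2,True)[:,0].tolist())
c=np.array([.438,-.2335]);hx=np.array([.9963,.086]);hy=np.array([-.086,.9963])
for z,w,l in ((.05,37,51),(0,32,46)): print(z,[proj(s,np.r_[c+hx*a*w/1000+hy*b*l/1000,z]).round(1).tolist() for a,b in((1,1),(-1,1),(-1,-1),(1,-1))])
E
python3 now.py
```

```text
clock: 21.52
eef_pos: [0.4427, -0.2621, 0.2693]
orientation: [[-0.083, 0.997, -0.0], [0.997, 0.083, 0.0], [0.0, -0.0, -1.0]]
force: [0.3, 0.5, -0.7]
gripper_width: 0.0137
grip_force: 0.0
bail_bar [(0.69, array([ 0.4333, -0.1909,  0.1001])), (0.6, array([ 0.4363, -0.1956,  0.0375]))]
pail_mid [(0.61, array([ 0.4329, -0.2002,  0.0352]))]
g [ 443.114  -261.8432  114.4572] z [ 0.      0.0003 -1.    ] yaw 94.81502039479123 t 21.7167 w 0.01416002099211114 F [ 0.131  -0.0614 -0.3259] 0.0 j [ 0.6915  0.8531 -0.4083  1.8423  0.588   0.569  -0.0133]Traceback (most recent call last):
  File "<stdin>", line 9, in <module>
  File "<stdin>", line 8, in g
    return _wrapfunc(a, 'argmax', axis=axis, out=out, **kwds)
    return bound(*args, **kwds)
ValueError: attempt to get argmax of an empty sequence
```

```bash
cat > pose.py <<'E'
import sys
from m import *
from scipy.optimize import least_squares
s=imaging.read_camera('side')
H=cv2.cvtColor(s['frame'],cv2.COLOR_RGB2HSV).astype(int)
c=[x for x in spotter.cut_out(s,'pail_mid')][:2]
for x in c:
    v,u=np.where(x['region']); print(x['conf'],len(u),u.min(),u.max(),v.min(),v.max(),np.median(H[v,u],0))
h,S,V=H[...,0],H[...,1],H[...,2];yy,xx=np.mgrid[:420,:560]
m=((h>55)&(h<90)&(S>70)&(xx>265)&(xx<345)&(yy>140)&(yy<280)).astype(np.uint8)
m=cv2.morphologyEx(m,cv2.MORPH_CLOSE,np.ones((3,3)))
n,l,st,_=cv2.connectedComponentsWithStats(m)
if n>1:
    k=1+np.argmax(st[1:,4]); pts=cv2.findContours((l==k).astype(np.uint8),0,2)[0][0]
    print(st[k].tolist(),cv2.approxPolyDP(cv2.convexHull(pts),1.5,True)[:,0].tolist())
E
python3 pose.py
python3 - <<'E'
from m import *
s=imaging.read_camera('side')
hx=np.array([.9963,.086]);hy=np.array([-.086,.9963])
for c in ([.438,-.2335],[.433,-.2335]):
  for z,w,l in ((.05,37,51),(0,32,46)): print(z,[proj(s,np.r_[np.array(c)+hx*a*w/1000+hy*b*l/1000,z]).round(1).tolist() for a,b in((1,1),(-1,1),(-1,-1),(1,-1))])
E
```

```text
0.73 1060 291 328 198 251 [ 63.  55. 127.]
0.49 1499 223 297 159 258 [ 60.   8. 166.]
[294, 224, 3, 4, 6] [[296, 224], [294, 227]]
0.05 [[290.5, 229.1], [318.6, 234.9], [330.1, 219.1], [304.0, 214.1]]
0 [[292.3, 246.0], [316.0, 251.3], [326.4, 236.1], [304.2, 231.5]]
0.05 [[292.3, 229.5], [320.4, 235.4], [331.8, 219.5], [305.7, 214.5]]
0 [[294.1, 246.5], [317.8, 251.8], [328.1, 236.5], [305.9, 231.9]]
```

```bash
sed -i 's/(h>55)&(h<90)&(S>70)/(h>55)\&(h<95)\&(S>38)\&(V>40)/' pose.py; python3 pose.py
python3 - <<'E'
from m import *
s=cv2.imread('pics/s10.png'); print('s10 pail px',s[240,305],s[225,300])
s=cv2.imread('pics/side0.png'); print(s[220,325])
E
```

```text
0.88 951 291 327 200 250 [ 63.  55. 126.]
[291, 217, 37, 35, 776] [[327, 221], [324, 236], [314, 251], [292, 246], [291, 230], [301, 219], [312, 217]]
s10 pail px [147 151 153] [ 89 109  88]
[ 94 114  94]
```

Run:
```python
from m import *
def run(img,ox,oy):
    H=cv2.cvtColor(img,cv2.COLOR_BGR2HSV).astype(int);h,S,V=H[...,0],H[...,1],H[...,2]
    m=((h>55)&(h<95)&(S>38)&(V>40)).astype(np.uint8); m=cv2.morphologyEx(m,cv2.MORPH_CLOSE,np.ones((3,3)))
    n,l,st,_=cv2.connectedComponentsWithStats(m);k=1+np.argmax(st[1:,4]); pts=cv2.findContours((l==k).astype(np.uint8),0,2)[0][0]
    print(st[k].tolist(),(cv2.approxPolyDP(cv2.convexHull(pts),1.5,True)[:,0]+[ox,oy]).tolist())
run(cv2.resize(cv2.imread('pics/c8.png')[:,400:],(100,90),interpolation=cv2.INTER_AREA)[20:,15:],265,190)
run(cv2.resize(cv2.imread('pics/c9.png'),(100,80),interpolation=cv2.INTER_AREA)[20:,15:],265,190)
run(cv2.imread('pics/s10.png')[190:260,265:345],265,190)
```

```text
[27, 26, 37, 36, 806] [[303, 216], [328, 221], [324, 237], [314, 251], [293, 246], [292, 229]]
[27, 26, 37, 34, 817] [[304, 216], [328, 220], [324, 237], [316, 249], [301, 249], [293, 246], [292, 229]]
[26, 27, 37, 35, 774] [[327, 220], [324, 236], [314, 251], [292, 246], [291, 230], [301, 219], [312, 217]]
```

```bash
python3 -m handwheel '[{"dp":[0,0,0],"twist":[0,0,0]},{"dp":[0,0,0],"twist":[0,0,0]},{"dp":[0,0,0],"twist":[0,0,0]},{"dp":[0,0,0],"twist":[0,0,0]}]' -1 60; python3 now.py; python3 -m handwheel '[{"dp":[0,0,-0.2],"twist":[0,0,0]},{"dp":[0,0,-0.3],"twist":[0,0,0]},{"dp":[0,0,-0.4],"twist":[0,0,0]},{"dp":[0,0,-0.4],"twist":[0,0,0]},{"dp":[0,0,-0.3],"twist":[0,0,0]},{"dp":[0,0,-0.2],"twist":[0,0,0]},{"dp":[0,0,0],"twist":[0,0,0]}]'; python3 now.py; python3 pose.py
```

```text
clock: 22.3
eef_pos: [0.443, -0.262, 0.2694]
orientation: [[-0.084, 0.996, 0.0], [0.996, 0.084, 0.0], [0.0, 0.0, -1.0]]
force: [-0.4, 1.0, 3.3]
gripper_width: 0.0068
grip_force: 58.6
g [ 442.9813 -261.9736  114.6509] z [ 0.0002  0.     -1.    ] yaw 94.80124938041928 t 22.3 w 0.006773644415230636 F [-0.363   1.0034  3.3234] 58.570820689201355 j [ 0.6918  0.8526 -0.4082  1.8426  0.588   0.5689 -0.0134]
clock: 22.88
eef_pos: [0.4429, -0.262, 0.2877]
orientation: [[-0.084, 0.996, 0.0], [0.996, 0.084, -0.0], [-0.0, 0.0, -1.0]]
force: [-0.2, -0.6, -3.6]
gripper_width: 0.0065
grip_force: 58.5
g [ 442.9958 -262.0664  133.0431] z [ 0.0005 -0.0002 -1.    ] yaw 94.7968450110941 t 22.8833 w 0.00650922454141094 F [-0.1564 -0.6147 -3.5749] 58.49453330039978 j [ 0.7059  0.8234 -0.4334  1.8295  0.5645  0.6135  0.0072]
0.7 1052 292 328 193 245 [ 63.  55. 125.]
[291, 210, 38, 35, 801] [[302, 211], [308, 210], [328, 214], [325, 230], [315, 244], [293, 240], [291, 224]]
```

```bash
python3 -m handwheel '[{"dp":[0,-0.2,-0.6],"twist":[0,0,0]},{"dp":[0,-0.3,-1],"twist":[0,0,0]},{"dp":[0,-0.3,-1.3],"twist":[0,0,0]},{"dp":[0,-0.3,-1.4],"twist":[0,0,0]},{"dp":[0,-0.3,-1.4],"twist":[0,0,0]},{"dp":[0,-0.3,-1.4],"twist":[0,0,0]},{"dp":[0,-0.3,-1.4],"twist":[0,0,0]},{"dp":[0,-0.3,-1.3],"twist":[0,0,0]},{"dp":[0,-0.2,-0.9],"twist":[0,0,0]},{"dp":[0,-0.1,-0.4],"twist":[0,0,0]},{"dp":[0,0,0],"twist":[0,0,0]},{"dp":[0,0,0],"twist":[0,0,0]}]'; python3 go.py 412.9 -173.5 246.5 94.9 10
```

```text
clock: 23.98
eef_pos: [0.4169, -0.2642, 0.3981]
orientation: [[-0.084, 0.996, -0.0], [0.996, 0.084, 0.0], [0.0, -0.0, -1.0]]
force: [-0.3, -1.0, -3.7]
gripper_width: 0.0069
grip_force: 58.7
now [ 416.876  -264.1628  243.3545] yaw 94.79809882880303 t 23.9833 w 0.006860173631639278 rows 10 dp [ 0.9071  0.0366 -0.0314] twist [-0.0012 -0.0011 -0.0102]
```

```bash
python3 -m handwheel '[{"dp":[0.4,0.04,-0.03],"twist":[0,0,0]},{"dp":[0.8,0.04,-0.03],"twist":[0,0,0]},{"dp":[1,0.04,-0.03],"twist":[0,0,0]},{"dp":[1.1,0.04,-0.03],"twist":[0,0,0]},{"dp":[1.2,0.04,-0.03],"twist":[0,0,0]},{"dp":[1.2,0.04,-0.03],"twist":[0,0,0]},{"dp":[1.1,0.04,-0.04],"twist":[0,0,0]},{"dp":[1,0.04,-0.04],"twist":[0,0,0]},{"dp":[0.8,0.04,-0.04],"twist":[0,0,0]},{"dp":[0.4,0,0],"twist":[0,0,0]},{"dp":[0,0,0],"twist":[0,0,0]},{"dp":[0,0,0],"twist":[0,0,0]}]'; python3 now.py
python3 - <<'E'
from m import *
s=imaging.read_camera('side');save(s,'s12');t=imaging.read_camera('top');save(t,'t12')
for n in ['bail_bar','pail_mid','nozzle_mid']:
  for p in (s,t): print(n,[(round(x['conf'],2),world(p,x['centre'])) for x in spotter.boxes_of(p,n)[:2]])
yy,xx=np.mgrid[:420,:560]
for p in (s,t):
    H=cv2.cvtColor(p['frame'],cv2.COLOR_RGB2HSV).astype(int);h,S,V=H[...,0],H[...,1],H[...,2]
    m=((h<8)|(h>172))&(S>130)&(V>80)&(xx>280)&(xx<305)&(yy>150)&(yy<235); print('red',m.sum(),xx[m].mean(),yy[m].mean())
    m=((h>55)&(h<95)&(S>38)&(V>40)&(xx>250)&(xx<345)&(yy>140)&(yy<260)).astype(np.uint8)
    m=cv2.morphologyEx(m,cv2.MORPH_CLOSE,np.ones((3,3)))
    n,l,st,_=cv2.connectedComponentsWithStats(m)
    if n>1:
        k=1+np.argmax(st[1:,4]); pts=cv2.findContours((l==k).astype(np.uint8),0,2)[0][0]
        print(st[k].tolist(),cv2.approxPolyDP(cv2.convexHull(pts),1.5,True)[:,0].tolist())
# predicted side corners for pail underside z0
hx=np.array([.9963,.086]);hy=np.array([-.086,.9963]);c=np.array([.4105,-.1453])
for z,w,l in ((.182,37,51),(.132,32,46)): print(z,[proj(s,np.r_[c+hx*a*w/1000+hy*b*l/1000,z]).round(1).tolist() for a,b in((1,1),(-1,1),(-1,-1),(1,-1))])
E
```

```text
clock: 24.98
eef_pos: [0.4131, -0.1743, 0.4013]
orientation: [[-0.084, 0.996, -0.0], [0.996, 0.084, -0.0], [-0.0, -0.0, -1.0]]
force: [-0.8, -0.8, -4.4]
gripper_width: 0.0065
grip_force: 58.6
g [ 413.0689 -174.3723  246.5747] z [-0.0001 -0.0002 -1.    ] yaw 94.79700791532107 t 24.9833 w 0.006509887490207015 F [-0.7594 -0.8077 -4.4238] 58.649253845214844 j [ 0.6556  0.5703 -0.5489  1.9169  0.4174  0.7688 -0.0447]
bail_bar [(0.69, array([0.6068, 0.0895, 0.0171])), (0.67, array([ 0.4003, -0.0973,  0.2259]))]
bail_bar [(0.56, array([ 0.4056, -0.1096,  0.24  ]))]
pail_mid [(0.59, array([ 0.4026, -0.1044,  0.1678]))]
pail_mid [(0.74, array([ 0.4066, -0.1087,  0.1808]))]
nozzle_mid [(0.64, array([0.6042, 0.0882, 0.0141]))]
nozzle_mid []
red 16 294.1875 168.3125
[287, 181, 44, 39, 1017] [[305, 181], [330, 186], [326, 205], [315, 219], [290, 214], [287, 196], [298, 184]]
red 0 nan nan
[274, 243, 14, 13, 149] [[285, 243], [287, 253], [276, 255], [274, 244]]
0.182 [[286.2, 193.3], [318.7, 199.1], [331.9, 184.3], [302.0, 179.5]]
0.132 [[288.4, 213.8], [315.7, 219.1], [327.6, 204.3], [302.3, 199.8]]<stdin>:8: RuntimeWarning: Mean of empty slice.
  ret = ret.dtype.type(ret / rcount)
```

```bash
python3 -m handwheel '[{"dp":[0.01,0.4,0],"twist":[0,0,0]},{"dp":[0.01,0.6,0],"twist":[0,0,0]},{"dp":[0.01,0.7,0],"twist":[0,0,0]},{"dp":[0.01,0.7,0],"twist":[0,0,0]},{"dp":[0.01,0.7,0],"twist":[0,0,0]},{"dp":[0,0.7,0],"twist":[0,0,0]},{"dp":[0,0.6,0],"twist":[0,0,0]},{"dp":[0,0.5,0],"twist":[0,0,0]},{"dp":[0,0.3,0],"twist":[0,0,0]},{"dp":[0,0,0],"twist":[0,0,0]},{"dp":[0,0,0],"twist":[0,0,0]}]'; python3 go.py 475.7 -168.2 246.5 94.8 2; python3 now.py; python3 pose.py
```

```text
clock: 26.3
eef_pos: [0.4648, -0.1693, 0.4012]
orientation: [[-0.084, 0.996, -0.0], [0.996, 0.084, 0.0], [0.0, -0.0, -1.0]]
force: [-0.3, 0.7, -3.3]
gripper_width: 0.0064
grip_force: 58.6
now [ 464.7122 -169.3135  246.5263] yaw 94.80431899847451 t 26.3 w 0.006381999483602609 rows 2 dp [0.0104 0.5501 0.0012] twist [-0.0077 -0.0034  0.0022]
g [ 464.7122 -169.3135  246.5263] z [-0.0003  0.0001 -1.    ] yaw 94.80431899847451 t 26.3 w 0.006381999483602609 F [-0.3087  0.715  -3.3188] 58.59550058841705 j [ 0.5894  0.6325 -0.5406  1.7666  0.4137  0.8581 -0.0573]
0.85 1316 267 310 157 215 [ 68.  61. 125.]
0.62 822 299 364 183 225 [103. 119. 241.]
[266, 179, 44, 37, 1046] [[309, 183], [304, 204], [292, 215], [268, 210], [266, 190], [281, 180], [289, 179]]
```

```bash
python3 -m handwheel '[{"dp":[0,0.3,0],"twist":[0,0,0]},{"dp":[0,0.4,0.2],"twist":[0,0,0]},{"dp":[0.01,0.3,0.4],"twist":[0,0,0]},{"dp":[0,0.1,0.5],"twist":[0,0,0]},{"dp":[0,0,0.6],"twist":[0,0,0]},{"dp":[0,0,0.6],"twist":[0,0,0]},{"dp":[0,0,0.5],"twist":[0,0,0]},{"dp":[0,0,0.3],"twist":[0,0,0]},{"dp":[0,0,0],"twist":[0,0,0]},{"dp":[0,0,0],"twist":[0,0,0]}]'; python3 now.py; python3 pose.py
```

```text
clock: 27.23
eef_pos: [0.4758, -0.1683, 0.3702]
orientation: [[-0.084, 0.996, -0.0], [0.996, 0.084, 0.0], [0.0, -0.0, -1.0]]
force: [-0.3, -0.8, -3.3]
gripper_width: 0.007
grip_force: 58.6
g [ 475.747  -168.2837  215.549 ] z [-0.0002  0.0001 -1.    ] yaw 94.80225544089735 t 27.2333 w 0.006951966607864587 F [-0.346  -0.8342 -3.2969] 58.58806014060974 j [ 0.5598  0.6876 -0.5121  1.777   0.4502  0.7959 -0.0924]
0.71 1304 262 305 172 227 [ 68.  65. 125.]
[266, 189, 40, 38, 979] [[277, 189], [305, 194], [301, 212], [288, 226], [266, 222], [266, 198]]
```

```bash
python3 -m handwheel '[{"dp":[0,0,0.15],"twist":[0,0,0]},{"dp":[0,0,0.15],"twist":[0,0,0]},{"dp":[0,0,0.1],"twist":[0,0,0]},{"dp":[0,0,0],"twist":[0,0,0]},{"dp":[0,0,0],"twist":[0,0,0]}]'; python3 -m handwheel '[{"dp":[0,0,0.1],"twist":[0,0,0]},{"dp":[0,0,0],"twist":[0,0,0]},{"dp":[0,0,0],"twist":[0,0,0]}]';python3 - <<'E'
from m import *
s=imaging.read_camera('side');hx=np.array([.9963,.086]);hy=np.array([-.086,.9963]);c=np.array([.4733,-.1399])
for z,w,l in ((.147,37,51),(.097,32,46)): print(z,[proj(s,np.r_[c+hx*a*w/1000+hy*b*l/1000,z]).round(1).tolist() for a,b in((1,1),(-1,1),(-1,-1),(1,-1))])
E
python3 pose.py; python3 now.py
```

```text
clock: 27.75
eef_pos: [0.4758, -0.1683, 0.3664]
orientation: [[-0.084, 0.996, 0.0], [0.996, 0.084, -0.0], [-0.0, 0.0, -1.0]]
force: [-0.4, -0.7, 1.0]
gripper_width: 0.0066
grip_force: 59.1
clock: 28.0
eef_pos: [0.4758, -0.1684, 0.3655]
orientation: [[-0.084, 0.996, 0.001], [0.996, 0.084, -0.0], [-0.0, 0.001, -1.0]]
force: [-1.3, -1.1, 6.9]
gripper_width: 0.0064
grip_force: 59.7
0.147 [[260.0, 203.2], [290.3, 208.9], [305.6, 193.8], [277.5, 188.9]]
0.097 [[262.7, 222.6], [288.3, 227.9], [302.0, 213.0], [278.1, 208.4]]
0.55 1416 261 304 171 229 [ 68.  63. 128.]
[266, 191, 39, 37, 928] [[277, 191], [304, 196], [300, 215], [288, 227], [266, 223], [266, 200]]
g [ 475.9386 -168.3975  210.8625] z [ 0.0006 -0.0002 -1.    ] yaw 94.79390816819213 t 28.15 w 0.006418282278220869 F [-1.2886 -1.839   6.6791] 59.675434827804565 j [ 0.5569  0.694  -0.5073  1.7832  0.4565  0.7828 -0.098 ]
```

```bash
python3 -m handwheel '[{"dp":[0,0,-0.1],"twist":[0,0,0]},{"dp":[0,0,0],"twist":[0,0,0]}]'; python3 -m handwheel '[{"dp":[0,0,0],"twist":[0,0,0]},{"dp":[0,0,0],"twist":[0,0,0]},{"dp":[0,0,0],"twist":[0,0,0]},{"dp":[0,0,0],"twist":[0,0,0]},{"dp":[0,0,0],"twist":[0,0,0]},{"dp":[0,0,0],"twist":[0,0,0]}]' -0.68 20; python3 pose.py; python3 now.py
```

```text
clock: 28.32
eef_pos: [0.4758, -0.1683, 0.3665]
orientation: [[-0.084, 0.996, 0.0], [0.996, 0.084, -0.0], [-0.0, 0.0, -1.0]]
force: [0.6, -0.6, 1.6]
gripper_width: 0.0065
grip_force: 59.2
clock: 28.82
eef_pos: [0.4758, -0.1683, 0.3663]
orientation: [[-0.084, 0.996, -0.0], [0.996, 0.084, 0.0], [0.0, -0.0, -1.0]]
force: [0.2, -0.3, 1.1]
gripper_width: 0.0135
grip_force: 0.0
0.58 1192 262 304 171 228 [ 68.  63. 124.]
[266, 191, 40, 37, 981] [[277, 191], [303, 194], [305, 196], [301, 215], [289, 227], [266, 224], [266, 201]]
g [ 475.7706 -168.2573  211.5697] z [-0.0001  0.0001 -1.    ] yaw 94.80425215826432 t 28.9167 w 0.01361587613556094 F [ 0.7272  0.4507 -0.702 ] 0.0 j [ 0.5574  0.6931 -0.5084  1.7822  0.4552  0.7854 -0.0969]
```

```bash
python3 -m handwheel '[{"dp":[0,0,0],"twist":[0,0,0]},{"dp":[0,0,0],"twist":[0,0,0]},{"dp":[0,0,0],"twist":[0,0,0]},{"dp":[0,0,-0.4],"twist":[0,0,0]},{"dp":[0,0,-0.8],"twist":[0,0,0]},{"dp":[0,0,-1.5],"twist":[0,0,0]},{"dp":[0,0,-2],"twist":[0,0,0]},{"dp":[0,0,-2],"twist":[0,0,0]},{"dp":[0,0,-2],"twist":[0,0,0]},{"dp":[0,0,-2],"twist":[0,0,0]},{"dp":[0,0,0],"twist":[0,0,0]}]' -0.4; python3 pose.py; python3 -m handwheel '[{"dp":[-2,-2,0],"twist":[0,0,0]},{"dp":[-3,-2,0],"twist":[0,0,0]},{"dp":[-3,-2,0],"twist":[0,0,0]},{"dp":[-3,-2,0],"twist":[0,0,0]},{"dp":[-3,-2,0],"twist":[0,0,0]},{"dp":[-3,-2,0],"twist":[0,0,0]},{"dp":[-3,-2,0],"twist":[0,0,0]},{"dp":[-3,-2,0],"twist":[0,0,0]},{"dp":[-2,-1,0],"twist":[0,0,0]},{"dp":[0,0,0],"twist":[0,0,0]}]'; python3 pose.py; python3 now.py
```

```text
clock: 29.83
eef_pos: [0.4759, -0.168, 0.4771]
orientation: [[-0.084, 0.996, 0.005], [0.996, 0.084, -0.001], [-0.001, 0.005, -1.0]]
force: [0.8, 0.9, 0.6]
gripper_width: 0.0254
grip_force: 0.0
0.91 1312 263 305 170 228 [ 67.  62. 129.]
[266, 191, 40, 37, 998] [[305, 194], [302, 214], [289, 227], [266, 224], [266, 201], [277, 191]]
clock: 30.77
eef_pos: [0.3245, -0.4355, 0.472]
orientation: [[-0.078, 0.997, -0.002], [0.997, 0.078, 0.0], [0.001, -0.002, -1.0]]
force: [-1.3, -0.2, -0.8]
gripper_width: 0.0254
grip_force: 0.0
0.91 1391 262 305 168 228 [ 66.  58. 125.]
0.25 1495 223 297 159 258 [ 60.   8. 162.]
[266, 191, 40, 37, 998] [[305, 194], [302, 213], [289, 227], [266, 224], [266, 201], [277, 191]]
g [ 326.8884 -431.7042  317.8066] z [-0.0006  0.0015 -1.    ] yaw 94.74809132999846 t 30.8667 w 0.025579562224458847 F [ 0.306  -0.1464  0.7947] 0.0 j [ 1.1709  0.6278 -0.5922  1.4795  0.3669  1.1479  0.5982]
```

Run:
```python
from m import *
from scipy.optimize import minimize
from scipy.spatial.transform import Rotation as R
t=imaging.read_camera('top');s=imaging.read_camera('side')
yy,xx=np.mgrid[:420,:560]
def mask(p,x0,x1,y0,y1):
    H=cv2.cvtColor(p['frame'],cv2.COLOR_RGB2HSV).astype(int);h,S,V=H[...,0],H[...,1],H[...,2]
    m=((h>55)&(h<95)&(S>38)&(V>40)&(xx>x0)&(xx<x1)&(yy>y0)&(yy<y1)).astype(np.uint8)
    m=cv2.morphologyEx(m,cv2.MORPH_CLOSE,np.ones((3,3)));n,l,st,_=cv2.connectedComponentsWithStats(m);k=1+np.argmax(st[1:,4])
    o=np.zeros_like(m); cv2.fillPoly(o,[cv2.convexHull(cv2.findContours((l==k).astype(np.uint8),0,2)[0][0])],1); print(st[k].tolist()); return o
ms=mask(s,250,320,180,240); mt=mask(t,265,320,185,245)
b=np.array([[a*w,c*l,z] for z,w,l in((.05,.037,.051),(.04,.037,.051),(0,.032,.046)) for a in(1,-1) for c in(1,-1)])-[0,0,.11]
Rh=R.from_euler('z',4.95,degrees=True)
def iou(p,m,X):
    h=cv2.convexHull(np.array([proj(p,x) for x in X],np.float32))
    o=np.zeros((420,560),np.uint8); cv2.fillPoly(o,[np.round((h-0)*16).astype(np.int32)],1,shift=4)
    return (o&m).sum()/(o|m).sum()
def cost(q):
    X=(Rh*R.from_euler('xyz',[q[3],q[4],q[5]],degrees=True)).apply(b)+np.array([.4733,-.1399,.206])+np.array(q[:3])/1000
    return -iou(s,ms,X)-iou(t,mt,X)
best=None
for i in range(6):
    x0=np.random.default_rng(i).normal(0,2,6); S0=np.vstack([x0]+[x0+4*e for e in np.eye(6)])
    o=minimize(cost,x0,method='Nelder-Mead',options=dict(initial_simplex=S0,maxiter=900))
    print(o.fun,o.x.round(1))
print('level',cost(np.zeros(6)))
for p in (s,t): print([(round(x['conf'],2),world(p,x['centre'])) for x in spotter.boxes_of(p,'nozzle_mid')[:2]])
for n in('bits','jar'): print(n,[(round(x['conf'],2),world(t,x['centre'])) for x in spotter.boxes_of(t,n)[:1]])
```

```text
[261, 191, 45, 37, 1040]
[271, 215, 39, 18, 470]
-1.4780115665859666 [-1.9 -2.1  0.5  1.8  0.6  3.8]
-1.472693201027655 [0.2 1.  0.3 0.4 1.8 2.3]
-1.4739757653491747 [-0.4  0.3 -0.1 -0.   1.9  1.9]
-1.4704260852769064 [-1.6 -1.1 -0.3  0.9  1.5  2.8]
-1.4948266740916052 [-4.2  0.5  0.8  0.5 -0.3  4.3]
-1.4617558735205793 [-0.6 -1.6  0.5  1.8  0.3  1.2]
level -1.4268263171459656
[]
[]
bits [(0.54, array([ 0.5855, -0.265 ,  0.0497]))]
jar [(0.7, array([0.4003, 0.1803, 0.0608]))]
```

```bash
python3 -c "
from rig import r
print(r.close_job())"
```

```text
the job is handed in; nothing more can be done
None
```

The pail was left hanging by its bail on the hook, still and level to about 2°, with the arm clear, and the job is handed in. I saw the nozzle standing in the pail before lifting it, but the detector did not find it once the pail was on the hook.

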